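Load and latch the sauce cup sealer

TASK

Stand the cup of dark red sauce and the cup of tan sauce upright in the two pockets of the cup sealer's carrier, one in each, in either order. Then push the carrier in until it latches, let go and make sure that it stays in, and last of all lower the sealer's hood until it is fully closed. Keep the sauce cups upright all the while, and leave the shakers, the empty cup and the bottles standing where they are.

Things in the scene. Friction and masses are not known exactly. Their poses are not given: they have to be found in the camera images.
- sealer: tabletop cup sealer of brushed steel, base 180 (x) x 230 (y) x 42 mm, its last 56 mm a grey housing 95 mm high. Origin: centre of its underside, on the worktop. x points from its front (carrier side, towards the robot) to its rear, y to its left, z up. It is fixed, but its place and yaw differ from start to start
- carrier (a joint): slide of the aluminium carrier (100 x 200 mm) along the sealer's +x: 0 = fully out (start), 0.085 m = latched, 0.099 = hard stop. Push-push latch: pushed past 0.093 (best to the stop) and released it comes back to 0.085 and stays; released short of 0.091 it springs right out; a second full push (past 0.093 to 0.096) unlatches it. A spring pushes out: a slow push takes 3 N at first, up to 9 N near the latch; drag 20 N per m/s
- pocket_left (a point): centre of the floor of the carrier's left (+y) round pocket, 54 mm above the worktop; moves with the carrier, sealer's axes. Pocket 55 mm in diameter, 12 mm deep, chamfered: the carrier's top face is 66 mm above the worktop. The pocket centres are 100 mm apart, the push tab's face 61 mm before them. The tapered cups stand loosely in the pockets
- pocket_right (a point): the same for the right (-y) pocket
- carrier_front (a point): middle of the front face of the carrier's upright black push tab at its front, sealer's axes (push along +x); moves with the carrier. The tab is 64 mm wide (y), its face spans 51 to 89 mm above the worktop, this point is at 75 mm
- hood (a joint): hinge of the white hood (140 mm from hinge to front edge, 206 mm wide) on the sealer's rear: 0 = closed, grows as it opens upward; starts open at 0.9 to 1.2 rad. A friction hinge holds it where it is left; 3 to 6 N near its front edge move it
- hood_hinge (a point): middle of the hood's hinge axis, at the rear, 107 mm above the worktop. The axis runs along the sealer's y; this frame turns with the hood (equal to the sealer's axes when closed)
- hood_edge (a point): point on the outer (upper) face of the hood, mid width, 120 mm from the hinge axis towards the front edge and 10 mm above the axis when closed; moves with the hood. Pushing here along the arc about the hinge (while open from the rear side, then downward) closes it. A black grip 100 mm wide stands on the front edge, 138 to 154 mm from the axis
- red_cup: clear portion cup full of dark red sauce, round, 62 mm across the rim and 44 mm across its base, 32 mm high, 35 g. Origin: centre of its underside, z up. Stands on the worktop at the robot's left, a salt shaker 16 to 27 mm beside it. Its yaw means nothing
- tan_cup: clear portion cup full of tan sauce, round, 62 mm across the rim (66 mm with the lip) and 44 mm across its base, 32 to 36 mm high, 35 g. Origin: centre of its underside, z up. Stands on the platform of the bench scale at the right, 49 mm above the worktop, a pepper shaker 16 to 25 mm beside it. Its yaw means nothing
- salt_shaker: white spice shaker with a grey cap, 54 mm in diameter, 86 mm high, beside the red sauce cup; origin: centre of its underside. Leave it alone
- pepper_shaker: dark spice shaker with a grey cap, 54 mm in diameter, 101 mm high, beside the tan sauce cup on the scale; origin: centre of its underside. Leave it alone
- empty_cup: empty clear portion cup, 63 mm across, 32 mm high, on the worktop at the left, nearer the robot than the red sauce cup; origin: centre of its underside. Not to be loaded, leave it alone
- soy_bottle: dark squeeze bottle with a red cap, 55 mm in diameter, 221 mm high, to the right of the sealer; origin: centre of its underside. Leave it alone
- chili_bottle: red squeeze bottle with a white cap, 55 mm in diameter, 221 mm high, farther right; origin: centre of its underside. Leave it alone

How it is judged:
By the outcome, as a careful person would: the job done as asked, in the order asked, and still so for the second after the job is handed in, with the robot touching nothing.
It also fails if it takes over 72 s, if anything falls off the work surface, if the arm or the gripper's body presses on something with over 40 N, if the wrist force passes 120 N, or if a joint passes its speed limit or range.

ROBOT

A 6-joint arm with a two-finger parallel gripper is mounted at the origin on a cart in front of the work surface, level with it; the furniture and walls round the work are solid. World frame = base frame: x ahead of the robot, y to its left, z up, the work surface at z = 0. Lengths are in m, angles in degrees, forces in N, time in s.
With the tool pointing down it reaches from about 0.15 to 0.775 m from the base axis. Payload 6.1 kg.
Tool frame: the origin (TCP) lies at the very end of the fingers, on their centre line; the grasp point (between the pads) lies 19 mm behind it; z points along the fingers, x is the direction in which the jaws open and shut, and the axes are right-handed (so a half turn about z gives the same grasp; the last joint's range is limited). The gripper opens to 85 mm and grips with 20 to 120 N. Pads are 22 mm wide; open, the fingers measure 114 mm over their backs; the gripper's body (76 mm by 85 mm) begins 54 mm behind the grasp point. The pads swing forward as they close: fully open they stand 13 mm farther back than shut.
Start: joints at [70.646, 7.208, -2.269, 80.523, 0, 90], TCP at [0.174, 0.495, 0.205] pointing down, gripper open.
Joint ranges: [-155.77, 155.77], [-54.66, 111.73], [-72.52, 77.12], [-102.08, 115.82], [-83.92, 84.16], [-180, 180]. Speed limits (degrees/s): [136.94, 136.94, 172.46, 180, 180, 180].

INTERFACE

Orientations are given as [roll, pitch, yaw] about the fixed x, y, z axes, in that order (R = Rz(yaw) Ry(pitch) Rx(roll)).
In Python, from workcell import robot gives the robot as it stands.
- The arm moves only by the tool carry_out, never from a script. Its argument "targets" is a list of rows, each a list of 3 entries, a list of its own where there are three numbers: the closure, from 0 (fully open) to 1 (shut), then the shift along the tool's x, y, z in mm, then the turn about the tool's z in degrees. A call has 1 to 10 rows; each row shifts and turns the commanded pose from where the row before left it, along the tool's axes as they then stand; what a row does not reach is not made up. A row lasts 1/10 s, in which the tool goes at most 50 mm and 8.59 degrees, less where a joint would pass 70% of its speed; a pose out of reach is approached as far as the arm can. A call is refused whole if a number of a shift passes 50 or a number of a turn 8.59, either way. A call with a gripper value outside its range is refused whole. The fingers move at their own pace and stop on an object; the grip force is fixed at half the most. Time passes only in rows, so rows that do not move let the fingers close. It gives the time, the measured TCP pose, the force and the opening at its end, in the units of the state.
- robot.state(): the state, without advancing time (a new reading comes with each control period).
- robot.camera(name): name is "scene" or "side" or "wrist"; returns a dict with "color" (420x560x3 uint8, red, green, blue), "fov_y" (degrees; the focal length in pixels is half the picture's height over the tangent of half this angle, whatever the lens; pixels are square), "cx", "cy" (the principal point, pixels), "eye" and "attitude" of the camera in the world. Camera axes: x right, y down, z forward; pixel columns grow to the right and rows downward; lengths in m; the calibration is good to about 2 mm. The wrist camera is an equidistant fisheye: a pixel r from the principal point sees the ray r / f radians off the axis. A picture is of the moment at which its call begins. There is no depth.
- robot.close_job(): hands the job in, once; it reports no verdict.
Trained networks look in a picture, given as the dict that the camera call returned (one of the last four; its "shot" number tells which), for a name from the list of things; names that differ only in an ending like _2 or _b are one class to them, and where a whole thing is asked for, a point or a joint stands for the part that bears it (a point fixed in the world has none). Each returns a list of dicts, best first, with "score" (0 to 1); they miss things now and then, are a little off and sometimes report something else, mostly with a low value. They report only what shows in the picture. A call takes as long as a camera call.
- robot.spot_in(label, picture): "location" ([x, y, z] in m, in world coordinates, good to about 4 mm: the middle of the surface that is visible of it).
- robot.masks_of(label, picture): "region" (420x560 bool, what is visible of it).
The state is a dict: "t": time; "qpos": joint angles; "qd": joint speeds; "effort": joint torques, N m; "tcp_pos": TCP position; "eef_rot": TCP orientation; "force": force on the tool from outside, world axes, zero at the start; "wrist_torque": the same for the moment, N m; "finger_gap": finger opening in m.
Only numpy, scipy, OpenCV 4.12 (cv2) and the standard library are available. Lean on these libraries where they do the work, as an engineer would, in place of code of your own. Each camera call takes 0.05 s, during which the arm holds its last target.

## Working session

There is one attempt and no reset: what is moved stays moved. The work goes in short steps, Python scripts to look and compute and a tool call to move; the robot and the scene stay as the last step left them, time stands still between calls to the robot, and variables do not carry over. Pictures are saved under pics/ and viewed, and the job is handed in when it is done.

Besides the shell and the picture viewer there is one more tool, called as name(argument=value, ...), one argument or row to a line, values as JSON. carry_out: Moves the arm, as the interface text tells. Its arguments: {"type":"object","properties":{"targets":{"type":"array","items":{"type":"array"}}},"required":["targets"]}

```bash
ls; mkdir -p pics; python3 - <<'E'
from workcell import robot
import cv2,json
s=robot.state(); print({k:(v if not hasattr(v,'tolist') else v.tolist()) for k,v in s.items()})
for n in ['scene','side','wrist']:
    p=robot.camera(n); cv2.imwrite(f'pics/{n}0.png',p['color'][:,:,::-1]); print(n,p['fov_y'],p['cx'],p['cy'],p['eye'],p['attitude'],p['shot'])
    for l in ['red_cup','tan_cup','salt_shaker','pepper_shaker','empty_cup','pocket_left','pocket_right','carrier_front','hood_edge','hood_hinge','sealer','soy_bottle']:
        r=robot.spot_in(l,p); print(l,[(x['location'],round(x['score'],2)) for x in r[:2]])
print(robot.state()['t'])
E
```

```text
pics
{'t': 0.0, 'qpos': [70.64556714410264, 7.240372258832458, -2.3271339849472383, 80.52405097366666, 0.00042128143295754766, 89.99936946664941], 'qd': [-0.02012220349749403, -0.09299191837926546, -0.012172985474569383, 0.00916139619697139, -0.04306569125758704, -0.04732493332534328], 'effort': [0.00023972510462044738, -43.59170436859131, 35.29209852218628, 0.017392669105902314, 8.333111054525943e-05, -5.268728386909061e-06], 'tcp_pos': [0.1738361042629105, 0.49489741769069057, 0.20383090485672067], 'eef_rot': [-179.9995777109897, 0.09155721280467308, 70.64619767825826], 'force': [-0.35762443388926135, -0.9629464323008906, 0.4769663623483934], 'wrist_torque': [0.003205725486953343, 0.04284896246598524, -0.020986613001649723], 'finger_gap': 0.08521392749099413}
scene 44.843413622610555 277.7377041716794 217.58726607700584 [-0.16388764 -0.64623293  0.9929497 ] [-131.71046945   -0.59231502  -46.63889707] 1
red_cup [([0.4768, 0.3095, 0.0246], 0.66), ([0.603, -0.0202, 0.1905], 0.43)]
tan_cup [([0.5189, -0.2841, 0.0826], 0.93)]
salt_shaker [([0.5331, 0.3393, 0.0565], 0.91), ([0.5876, -0.0
[... 994 characters left out ...]
.87)]
pocket_right [([0.4846, -0.0692, 0.0664], 0.71), ([0.695, -0.3713, 0.1225], 0.34)]
carrier_front [([0.4871, -0.0659, 0.0663], 0.68)]
hood_edge [([0.6078, -0.0897, 0.181], 0.66)]
hood_hinge [([0.6084, -0.0906, 0.1814], 0.91)]
sealer [([0.3873, 0.184, 0.0175], 0.7), ([0.5994, -0.0728, 0.0676], 0.69)]
soy_bottle [([0.6756, -0.3112, 0.1177], 0.97)]
wrist 65.70646984690485 281.1517073609973 211.70754647345453 [0.09362014 0.52368697 0.3743977 ] [1.60787191e+02 8.31556114e-02 7.05258973e+01] 3
red_cup []
tan_cup []
salt_shaker []
pepper_shaker []
empty_cup []
pocket_left []
pocket_right []
carrier_front []
hood_edge []
hood_hinge []
sealer [([0.4958, 0.0701, 0.0267], 0.59)]
soy_bottle []
1.95
```

View pictures.

View pics/scene0.png

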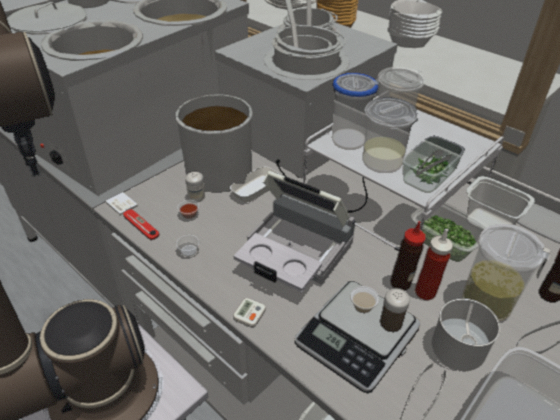

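View pics/side0.png

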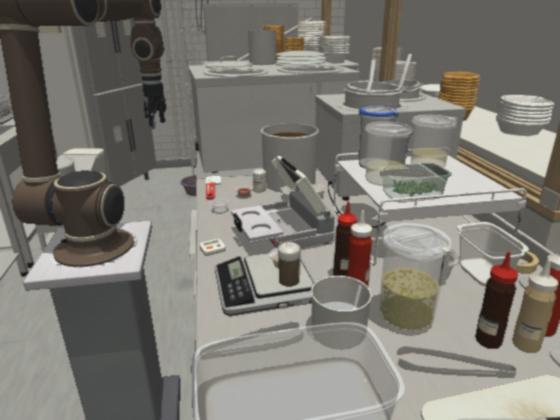

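View pics/wrist0.png

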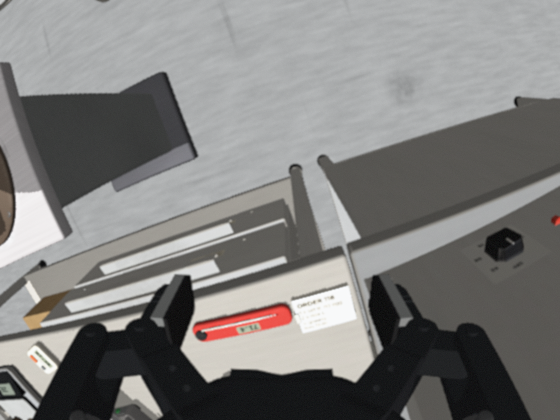

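```bash
cat > h.py <<'E'
import numpy as np, cv2
from scipy.spatial.transform import Rotation as R
CAL={}
def K(p): 
    f=210/np.tan(np.radians(p['fov_y'])/2); return f,p['cx'],p['cy']
def rot(p): return R.from_euler('xyz',p['attitude'],degrees=True).as_matrix()
def proj(p,X,fish=False):
    f,cx,cy=K(p); c=(np.atleast_2d(X)-np.array(p['eye']))@rot(p)
    if fish:
        r=np.hypot(c[:,0],c[:,1]); th=np.arctan2(r,c[:,2]); s=f*th/np.maximum(r,1e-9)
        return np.c_[cx+s*c[:,0],cy+s*c[:,1]]
    return np.c_[cx+f*c[:,0]/c[:,2],cy+f*c[:,1]/c[:,2]]
def ray(p,u,fish=False):
    f,cx,cy=K(p); u=np.atleast_2d(u).astype(float); x=(u[:,0]-cx)/f; y=(u[:,1]-cy)/f
    if fish:
        r=np.hypot(x,y); k=np.where(r>1e-9,np.sin(r)/np.maximum(r,1e-9),1); d=np.c_[x*k,y*k,np.cos(r)]
    else: d=np.c_[x,y,np.ones_like(x)]
    return d@rot(p).T
def bp(p,u,z,fish=False):
    d=ray(p,u,fish); e=np.array(p['eye']); return e+d*((z-e[2])/d[:,2])[:,None]
def ring(c,r,n=40):
    t=np.linspace(0,2*np.pi,n,endpoint=False); return np.c_[c[0]+r*np.cos(t),c[1]+r*np.sin(t),np.full(n,c[2])]
def crop(p,c,h,k,name):
    im=p['color'][:,:,::-1]; x,y=map(int,c); a=max(0,y-h*3//4);b=max(0,x-h)
    cv2.imwrite(name,cv2.resize(im[a:y+h*3//4,b:x+h],None,fx=k,fy=k,interpolation=cv2.INTER_CUBIC)); print(name,'origin',b,a,'scale',k)
def save(p,n): np.save(n,p,allow_pickle=True)
def load(n): return np.load(n,allow_pickle=True).item()
E
python3 - <<'E'
from workcell import robot
from h import *
for n in ['scene','side']:
    p=robot.camera(n); save(p,n+'0.npy')
    for l in ['red_cup','tan_cup','salt_shaker','pepper_shaker','sealer','hood','carrier','empty_cup']:
        try:r=robot.masks_of(l,p)
        except Exception as e: print(l,e); continue
        for m in r[:2]:
            ys,xs=np.nonzero(m['region']); print(n,l,round(m['score'],2),len(xs),xs.min(),xs.max(),ys.min(),ys.max(),xs.mean().round(1),ys.mean().round(1))
    if n=='scene':
        crop(p,(300,230),80,5,'pics/s_sealer.png'); crop(p,(190,210),50,8,'pics/s_red.png'); crop(p,(375,305),50,8,'pics/s_tan.png')
    else: crop(p,(280,210),70,5,'pics/d_sealer.png')
E
```

```text
scene red_cup 0.86 319 178 198 200 219 188.1 208.6
scene red_cup 0.67 1590 414 452 230 300 433.1 266.6
scene tan_cup 0.57 647 349 378 284 313 363.7 297.8
scene salt_shaker 0.65 494 184 204 172 201 194.6 186.0
scene pepper_shaker 0.71 1017 379 409 288 331 393.8 309.5
scene sealer 0.76 8826 233 354 171 291 297.6 234.5
scene sealer 0.46 622 350 378 286 313 363.8 299.0
scene hood 0.77 1655 263 348 171 225 305.2 194.3
scene hood 0.31 316 177 198 200 218 187.6 208.3
scene carrier 0.63 2798 232 321 232 291 276.9 261.9
scene empty_cup 0.61 338 176 197 236 255 187.0 244.7
pics/s_sealer.png origin 220 170 scale 5
pics/s_red.png origin 140 173 scale 8
pics/s_tan.png origin 325 268 scale 8
side red_cup 0.75 121 238 251 186 196 244.2 190.8
side salt_shaker 0.54 249 253 265 169 191 259.0 180.2
side salt_shaker 0.23 1019 272 327 156 213 299.0 182.7
side pepper_shaker 0.7 946 278 300 242 287 289.2 264.3
side sealer 0.63 4946 231 334 156 247 288.6 213.7
side hood 0.66 1079 272 327 156 212 298.9 182.7
side carrier 0.81 1236 232 281 206 241 255.3 223.5
side empty_cup 0.56 193 211 227 198 212 219.4 204.8
side empty_cup 0.16 262 253 266 170 191 259.5 180.7
pics/d_sealer.png origin 210 158 scale 5
```

View pics/s_sealer.png

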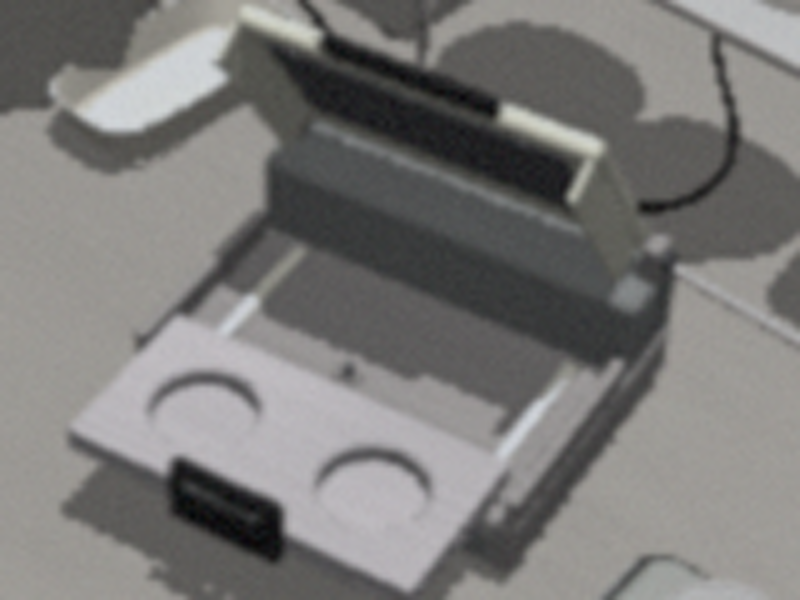

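View pics/s_red.png

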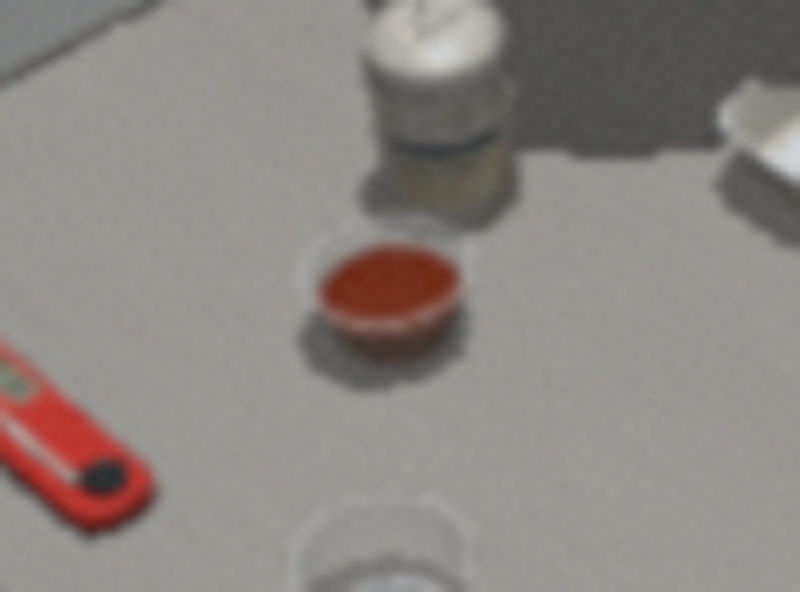

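View pics/s_tan.png

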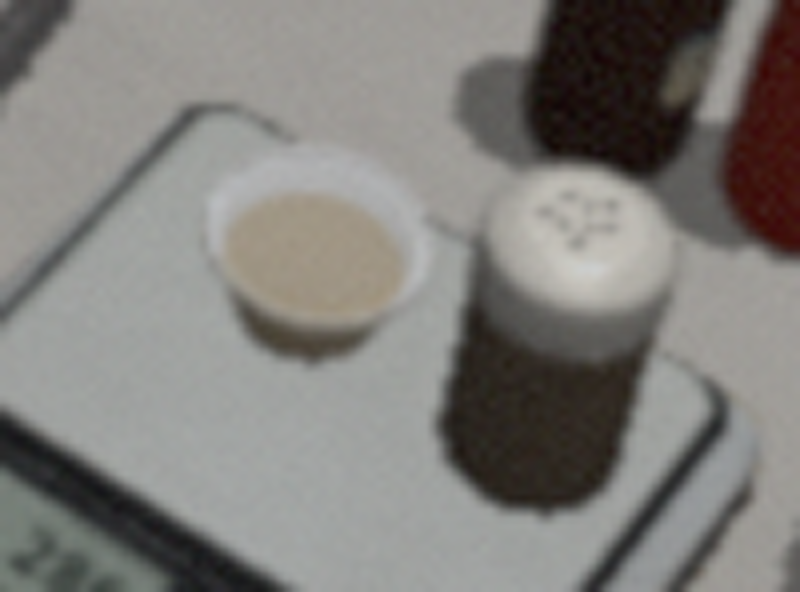

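```bash
python3 - <<'E'
from h import *
p=load('scene0.npy')
def cp(x,y,k,ox,oy): return ((x+.5)/k-.5+ox,(y+.5)/k-.5+oy)
S=lambda x,y:cp(x,y,5,220,170)
for n,x,y,z in [('RL',178,318,.066),('FL',70,432,.066),('RR',508,455,.066),('FR',412,583,.066),('PL',205,407,.066),('PR',374,487,.066),('tabtopL',172,458,.089),('tabtopR',285,508,.089),('hingeR?',660,243,.107)]:
    print(n,bp(p,S(x,y),z)[0].round(4))
print('red',bp(p,cp(388,272,8,140,173),.032)[0].round(4),'salt',bp(p,cp(438,40,8,140,173),.084)[0].round(4))
print('tan',bp(p,cp(318,237,8,325,268),.083)[0].round(4),'pep',bp(p,cp(580,245,8,325,268),.148)[0].round(4))
E
```

```text
RL [0.5123 0.0612 0.066 ]
FL [0.4157 0.041  0.066 ]
RR [ 0.5568 -0.1285  0.066 ]
FR [ 0.4606 -0.1491  0.066 ]
PL [0.4755 0.0044 0.066 ]
PR [ 0.4941 -0.0946  0.066 ]
tabtopL [ 0.4238 -0.0246  0.089 ]
tabtopR [ 0.4382 -0.0868  0.089 ]
hingeR? [ 0.6978 -0.1111  0.107 ]
red [0.481  0.3069 0.032 ] salt [0.5422 0.3445 0.084 ]
tan [ 0.5235 -0.2829  0.083 ] pep [ 0.5205 -0.3608  0.148 ]
```

View pics/d_sealer.png

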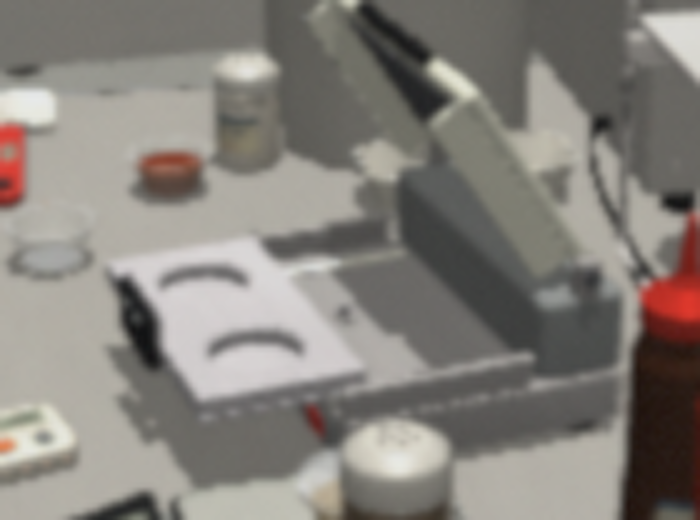

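```bash
cat >> h.py <<'E'
def wrapdeg(a): return (a+180)%360-180
def plan(st,tgt,yaw,n,clo=0,pose=None):
    """rows for n steps to target pos/yaw, tool-down"""
    pos=np.array(st['tcp_pos'] if pose is None else pose[0],float); y0=st['eef_rot'][2] if pose is None else pose[1]
    Rm=R.from_euler('xyz',st['eef_rot'],degrees=True).as_matrix() if pose is None else R.from_euler('xyz',[180,0,y0],degrees=True).as_matrix()
    tgt=np.array(tgt,float); dy=wrapdeg(yaw-y0); rows=[]
    for i in range(n):
        want=pos+(tgt-pos)/(n-i); d=np.round((Rm.T@(want-pos))*1000,1)
        t=round(-dy/(n-i),1); rows.append([clo,d.tolist(),t])
        pos=pos+Rm@(d/1000); Rm=Rm@R.from_euler('z',t,degrees=True).as_matrix(); dy+=t
    print(rows); print('end',pos.round(4),R.from_matrix(Rm).as_euler('xyz',degrees=True).round(1))
    return rows
def show(s): print(s['t'],np.round(s['tcp_pos'],4),np.round(s['eef_rot'],2),np.round(s['force'],1),round(s['finger_gap'],4),np.round(s['qpos'],1))
E
python3 - <<'E'
from h import *
from workcell import robot
s=robot.state();show(s)
plan(s,[.481,.307,.14],121.6,10)
E
```

```text
2.85 [0.174  0.4953 0.2046] [180.     0.    70.64] [ 0.8 -0.6 -0.2] 0.0854 [70.6  7.2 -2.3 80.5 -0.  90. ]
[[0, [-7.6, 35.2, 6.5], np.float64(-5.1)], [0, [-10.7, 34.4, 6.5], np.float64(-5.1)], [0, [-13.7, 33.3, 6.4], np.float64(-5.1)], [0, [-16.6, 32.0, 6.5], np.float64(-5.1)], [0, [-19.4, 30.3, 6.4], np.float64(-5.1)], [0, [-22.0, 28.5, 6.5], np.float64(-5.1)], [0, [-24.5, 26.4, 6.4], np.float64(-5.1)], [0, [-26.7, 24.2, 6.5], np.float64(-5.1)], [0, [-28.7, 21.7, 6.4], np.float64(-5.1)], [0, [-30.6, 19.1, 6.5], np.float64(-5.1)]]
end [0.481 0.307 0.14 ] [-180.     0.   121.6]
```

carry_out(
  targets=[
    [0, [-8, 35, 6.5], -5.1],
    [0, [-11, 34, 6.5], -5.1],
    [0, [-14, 33, 6.5], -5.1],
    [0, [-17, 32, 6.5], -5.1],
    [0, [-19, 30, 6.5], -5.1],
    [0, [-22, 28.5, 6.5], -5.1],
    [0, [-24.5, 26.5, 6.5], -5.1],
    [0, [-27, 24, 6.5], -5.1],
    [0, [-29, 22, 6.5], -5.1],
    [0, [-30.5, 19, 6.5], -5.1],
  ],
)

```text
t: 3.85
tcp_pos: [0.4811, 0.3048, 0.1394]
eef_rot: [180.0, -0.0, 121.8]
force: [1.0, -0.2, 0.9]
finger_gap: 0.0851
```

```bash
python3 - <<'E'
from h import *
from workcell import robot
import time
for i in range(2): p=robot.camera('wrist')
s=robot.state();show(s)
save(p,'w1.npy')
cv2.imwrite('pics/w1.png',p['color'][:,:,::-1])
for l in ['red_cup','salt_shaker']:
    for m in robot.masks_of(l,p)[:2]:
        ys,xs=np.nonzero(m['region']); print(l,round(m['score'],2),len(xs),xs.min(),xs.max(),ys.min(),ys.max())
E
```

```text
3.95 [0.4824 0.3035 0.1382] [-1.7993e+02  6.0000e-02  1.2148e+02] [-0.9  0.1 -0.4] 0.0851 [32.2 12.5 -4.2 73.3 -0.1  0.7]
red_cup 0.91 3741 255 324 166 232
salt_shaker 0.92 4264 264 325 243 329
salt_shaker 0.63 6280 0 75 0 106
```

View pics/w1.png

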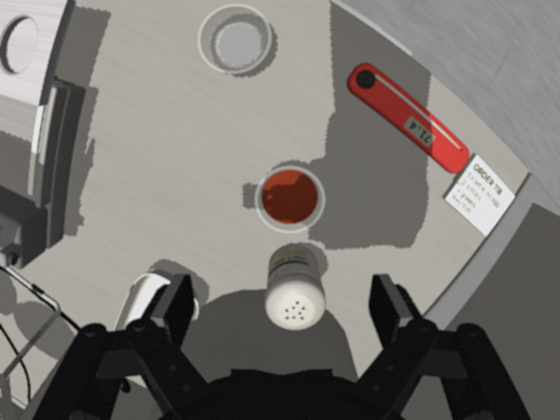

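```bash
python3 - <<'E'
from h import *
p=load('w1.npy'); print(p['eye'],p['attitude'])
print('tcp px',proj(p,[[.4824,.3035,.138],[.4824,.3035,.032]],True))
print('red',bp(p,(290.3,198.8),.032,True), 'salt cap',bp(p,(296,306),.086,True))
print(proj(p,ring([.481,.307,.032],.031,8),True).round(0).tolist())
a=bp(p,[(256,198),(325,198),(290,165),(290,232)],.032,True);print(a.round(4),np.linalg.norm(a[0]-a[1]),np.linalg.norm(a[2]-a[3]))
E
```

```text
[0.41197166 0.25813427 0.30765662] [160.87080321   0.25543863 121.7394794 ]
tcp px [[285.09467035 252.27431753]
 [284.26870762 199.06946348]]
red [[0.47936962 0.30790586 0.032     ]] salt cap [[0.5417134 0.351692  0.086    ]]
[[270.0, 227.0], [296.0, 231.0], [317.0, 217.0], [323.0, 192.0], [307.0, 171.0], [280.0, 166.0], [258.0, 182.0], [255.0, 207.0]]
[[0.4948 0.2817 0.032 ]
 [0.4624 0.3337 0.032 ]
 [0.4537 0.2915 0.032 ]
 [0.5064 0.3247 0.032 ]] 0.061313675753154086 0.06226252377270217
```

```bash
python3 - <<'E'
from h import *
from workcell import robot
s=robot.state();show(s)
plan(s,[.478,.3065,.010],125,6)
E
```

```text
4.05 [0.48   0.3053 0.1392] [-1.7994e+02 -2.0000e-02  1.2150e+02] [-0.8 -0.  -0.3] 0.0856 [32.4 12.4 -4.2 73.4  0.   0.9]
[[0, [0.3, -0.2, 21.5], np.float64(-0.6)], [0, [0.4, -0.1, 21.5], np.float64(-0.6)], [0, [0.3, -0.1, 21.6], np.float64(-0.6)], [0, [0.4, -0.2, 21.5], np.float64(-0.6)], [0, [0.3, -0.1, 21.6], np.float64(-0.5)], [0, [0.4, -0.2, 21.5], np.float64(-0.6)]]
end [0.478  0.3065 0.01  ] [-179.9   -0.   125. ]
```

carry_out(
  targets=[
    [0, [2, -1, 22], -0.6],
    [0, [0, 0, 22], -0.6],
    [0, [0, 0, 22], -0.6],
    [0, [0, 0, 22], -0.6],
    [0, [0, 0, 21], -0.6],
    [0, [0, 0, 20], -0.5],
    [0, [0, 0, 0], 0],
  ],
)

```text
t: 4.75
tcp_pos: [0.4751, 0.3068, 0.0084]
eef_rot: [-179.7, -0.0, 125.2]
force: [-1.1, -0.6, 0.3]
finger_gap: 0.0854
```

```bash
python3 - <<'E'
from h import *
from workcell import robot
p=robot.camera('wrist')
s=robot.state();show(s)
save(p,'w2.npy')
cv2.imwrite('pics/w2.png',p['color'][:,:,::-1])
E
```

```text
4.8 [0.4761 0.3072 0.01  ] [-1.7986e+02 -2.0000e-02  1.2520e+02] [ 0.4 -0.4  0.3] 0.0851 [ 32.8  15.7 -16.7  57.7   0.   -2.4]
```

View pics/w2.png

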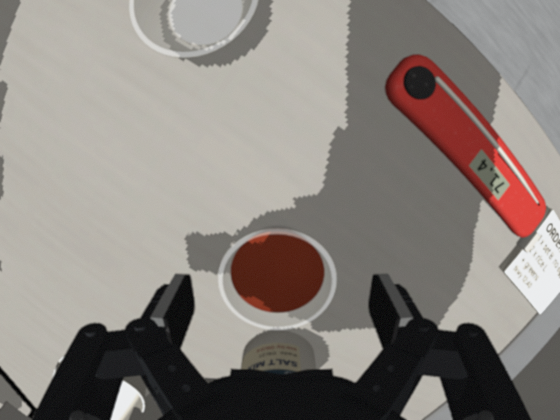

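carry_out(
  targets=[
    [1, [0, 0, 0], 0],
    [1, [0, 0, 0], 0],
    [1, [0, 0, 0], 0],
    [1, [0, 0, 0], 0],
    [1, [0, 0, 0], 0],
    [1, [0, 0, 0], 0],
    [1, [0, 0, 0], 0],
  ],
)

```text
t: 5.5
tcp_pos: [0.4779, 0.3069, 0.0106]
eef_rot: [-180.0, -0.0, 125.1]
force: [-0.5, 0.6, 0.3]
finger_gap: -0.0
```

```bash
python3 - <<'E'
from h import *
from workcell import robot
p=robot.camera('wrist')
s=robot.state();show(s)
save(p,'w3.npy')
cv2.imwrite('pics/w3.png',p['color'][:,:,::-1])
E
```

```text
5.55 [0.4779 0.307  0.0106] [-179.99   -0.    125.14] [ 0.5  0.3 -0.7] -0.0002 [ 32.7  15.7 -16.6  57.7   0.   -2.4]
```

View pics/w3.png

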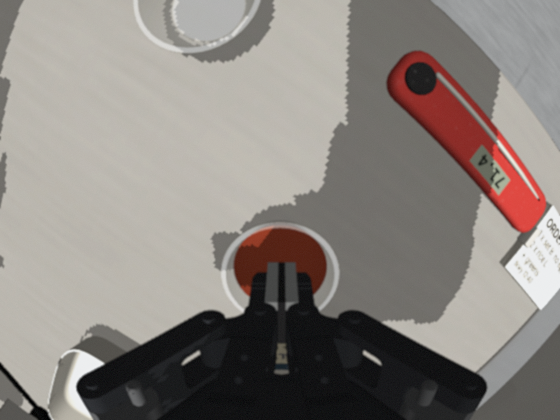

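```bash
python3 - <<'E'
from h import *
for f,t,g in [('w2.npy',(.4765,.307,.010),.0425),('w3.npy',(.4779,.307,.0106),.0)]:
    p=load(f); print(p['eye'],p['attitude']); Rm=R.from_euler('xyz',[180,0,125.2],degrees=True).as_matrix()
    for dz in [0,.01,.02,.03,.04]:
        q=[np.array(t)+Rm@np.array([sx*g,y,-dz]) for sx in (-1,1) for y in (-.011,.011)]
        print(dz,proj(p,q,True).round(0).tolist())
    print('cup',proj(p,ring([.4797,.3077,.032],.031,4),True).round(0).tolist())
E
python3 - <<'E'
import cv2
a=cv2.imread('pics/w3.png'); cv2.imwrite('pics/w3c.png',cv2.resize(a[200:350,180:380],None,fx=4,fy=4,interpolation=cv2.INTER_CUBIC))
E
```

```text
[0.40616528 0.25857022 0.17856244] [1.61131541e+02 5.92802602e-02 1.25092428e+02]
0 [[206.0, 239.0], [210.0, 273.0], [354.0, 239.0], [351.0, 273.0]]
0.01 [[202.0, 247.0], [206.0, 281.0], [358.0, 247.0], [354.0, 281.0]]
0.02 [[198.0, 255.0], [203.0, 290.0], [362.0, 255.0], [357.0, 290.0]]
0.03 [[194.0, 264.0], [199.0, 300.0], [366.0, 264.0], [361.0, 300.0]]
0.04 [[189.0, 274.0], [194.0, 312.0], [371.0, 273.0], [365.0, 312.0]]
cup [[246.0, 319.0], [324.0, 308.0], [313.0, 237.0], [227.0, 250.0]]
[0.40823008 0.25841213 0.18040857] [1.60875879e+02 8.47320961e-02 1.25017607e+02]
0 [[281.0, 237.0], [281.0, 270.0], [281.0, 237.0], [281.0, 270.0]]
0.01 [[281.0, 244.0], [281.0, 279.0], [281.0, 244.0], [281.0, 279.0]]
0.02 [[281.0, 252.0], [281.0, 288.0], [281.0, 252.0], [281.0, 288.0]]
0.03 [[281.0, 261.0], [281.0, 299.0], [281.0, 261.0], [281.0, 299.0]]
0.04 [[281.0, 272.0], [281.0, 310.0], [281.0, 272.0], [281.0, 310.0]]
cup [[249.0, 313.0], [326.0, 302.0], [316.0, 231.0], [230.0, 244.0]]
```

View pics/w3c.png

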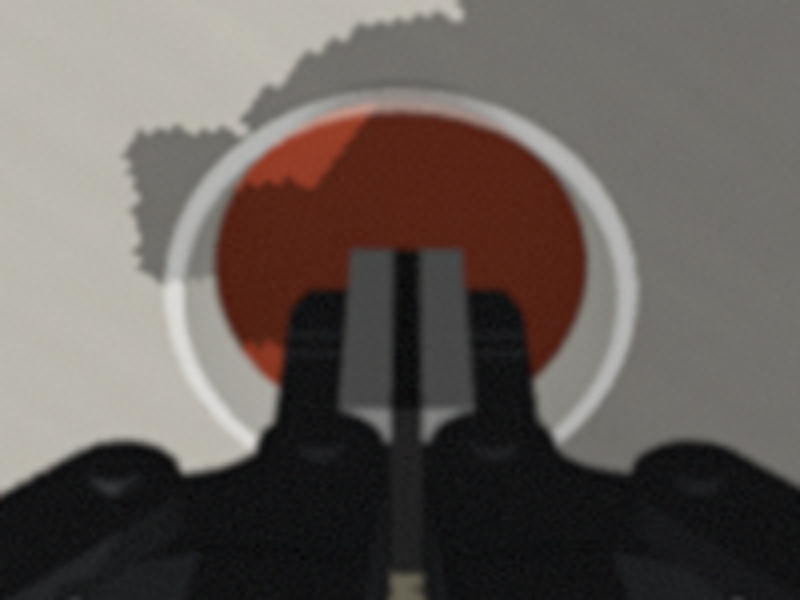

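```bash
python3 - <<'E'
from h import *
from workcell import robot
for n in ['scene','side']:
    p=robot.camera(n); s=robot.state(); u=proj(p,[s['tcp_pos'],np.array(s['tcp_pos'])+[0,0,.03]]); print(n,u)
    q=dict(p); im=p['color'].copy()
    for a,c in zip(u,[(0,255,0),(255,255,0)]): cv2.circle(im,tuple(int(round(v)) for v in a),1,c,-1)
    q['color']=im; crop(q,(195,200) if n=='scene' else (245,180),40,9,f'pics/{n}_g.png')
E
```

```text
scene [[188.00161203 212.62857975]
 [186.88964357 204.80151943]]
pics/scene_g.png origin 155 170 scale 9
side [[242.63852824 193.42305926]
 [242.28785479 186.11563443]]
pics/side_g.png origin 205 150 scale 9
```

View pics/scene_g.png

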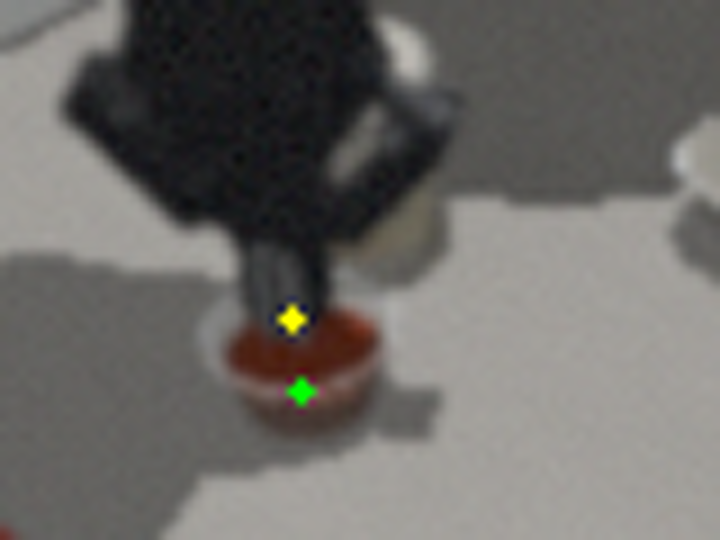

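View pics/side_g.png

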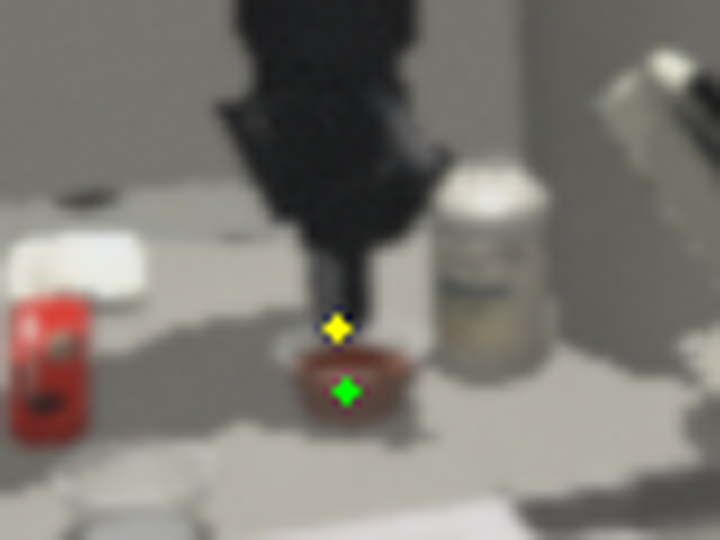

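carry_out(
  targets=[
    [0, [0, 0, 0], 0],
    [0, [0, 0, 0], 0],
    [0, [0, 0, 0], 0],
    [0, [0, 0, 0], 0],
    [0, [0, 0, 0], 0],
    [0, [0, 0, 6], 0],
    [0, [0, 0, 10], 0],
    [0, [0, 0, 8], 0],
    [0, [0, 0, 5], 0],
    [0, [0, 0, 0], 0],
  ],
)

```text
t: 6.65
tcp_pos: [0.4771, 0.3065, -0.0198]
eef_rot: [-179.9, -0.0, 125.1]
force: [0.3, 0.5, -0.0]
finger_gap: 0.0855
```

```bash
python3 - <<'E'
from h import *
from workcell import robot
p=robot.camera('wrist')
s=robot.state();show(s)
cv2.imwrite('pics/w4.png',p['color'][:,:,::-1])
E
```

```text
6.7 [ 0.4775  0.3067 -0.0191] [-179.93   -0.    125.15] [-0.9 -0.6  0. ] 0.0853 [ 32.7  17.1 -18.9  54.2  -0.   -2.4]
```

View pics/w4.png

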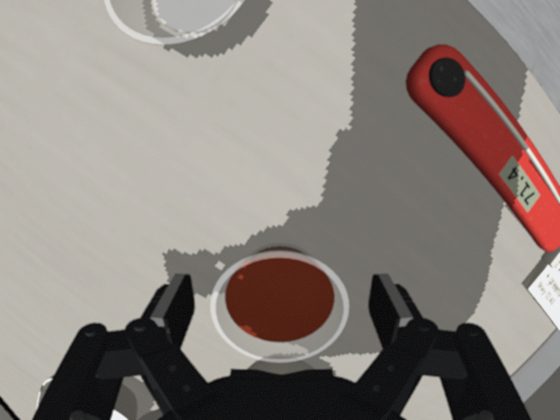

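carry_out(
  targets=[
    [1, [0, 0, 0], 0],
    [1, [0, 0, 0], 0],
    [1, [0, 0, 0], 0],
    [1, [0, 0, 0], 0],
    [1, [0, 0, 0], 0],
  ],
)

```text
t: 7.2
tcp_pos: [0.4784, 0.3073, -0.0171]
eef_rot: [179.9, 0.0, 125.1]
force: [-1.8, -1.0, 6.0]
finger_gap: 0.059
```

```bash
python3 - <<'E'
from h import *
from workcell import robot
p=robot.camera('wrist')
s=robot.state();show(s)
cv2.imwrite('pics/w5.png',p['color'][:,:,::-1])
E
```

```text
7.25 [ 0.4784  0.3073 -0.0171] [179.9    0.   125.15] [-2.2 -0.8  5.9] 0.0593 [ 32.7  16.9 -18.7  54.2   0.   -2.4]
```

View pics/w5.png

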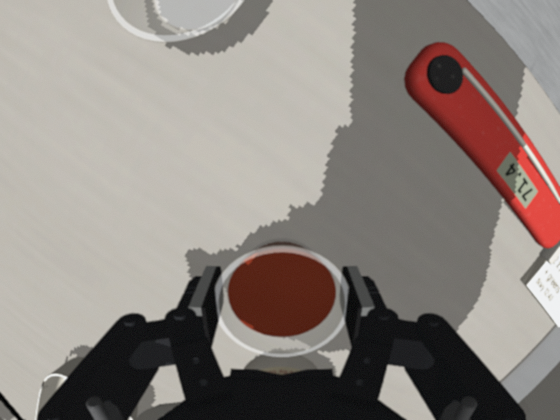

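```bash
python3 - <<'E'
from h import *
from workcell import robot
s=robot.state()
plan(s,[.4733,.004,.11],102,12,1,pose=([.478,.307,.11],125.1))
E
```

```text
[[1, [-20.4, -14.8, -0.0], 1.9], [1, [-20.9, -14.2, -0.0], 1.9], [1, [-21.4, -13.5, -0.0], 1.9], [1, [-21.8, -12.7, -0.0], 1.9], [1, [-22.2, -12.0, -0.0], 1.9], [1, [-22.6, -11.3, -0.0], 1.9], [1, [-23.0, -10.5, -0.0], 1.9], [1, [-23.3, -9.7, -0.0], 2.0], [1, [-23.6, -8.9, -0.0], 1.9], [1, [-23.9, -8.1, -0.0], 2.0], [1, [-24.2, -7.3, -0.0], 1.9], [1, [-24.4, -6.5, -0.0], 2.0]]
end [0.4733 0.004  0.11  ] [180.  -0. 102.]
```

carry_out(
  targets=[
    [1, [0, 0, -8], 0],
    [1, [0, 0, -18], 0],
    [1, [0, 0, -28], 0],
    [1, [0, 0, -32], 0],
    [1, [0, 0, -28], 0],
    [1, [0, 0, -14], 0],
    [1, [0, 0, 0], 0],
  ],
)

```text
t: 7.95
tcp_pos: [0.4791, 0.3078, 0.112]
eef_rot: [179.8, 0.0, 125.1]
force: [-0.4, 0.7, -1.4]
finger_gap: 0.0589
```

```bash
python3 - <<'E'
from h import *
from workcell import robot
p=robot.camera('wrist')
s=robot.state();show(s)
cv2.imwrite('pics/w6.png',p['color'][:,:,::-1])
plan(s,[.4733,.004,.11],102,12,1)
E
```

```text
8.0 [0.4783 0.3073 0.1101] [179.91   0.   125.14] [-0.2 -0.1 -1.2] 0.0589 [32.7 12.7 -7.6 69.7 -0.  -2.4]
[[1, [-20.4, -14.9, -0.0], np.float64(1.9)], [1, [-20.9, -14.2, -0.0], np.float64(1.9)], [1, [-21.4, -13.5, -0.0], np.float64(1.9)], [1, [-21.8, -12.8, -0.0], np.float64(1.9)], [1, [-22.2, -12.1, -0.0], np.float64(1.9)], [1, [-22.6, -11.3, -0.0], np.float64(1.9)], [1, [-23.0, -10.6, -0.0], np.float64(2.0)], [1, [-23.3, -9.7, -0.0], np.float64(1.9)], [1, [-23.6, -9.0, -0.1], np.float64(2.0)], [1, [-23.9, -8.1, -0.0], np.float64(1.9)], [1, [-24.2, -7.3, -0.1], np.float64(2.0)], [1, [-24.5, -6.5, -0.0], np.float64(1.9)]]
end [0.4733 0.004  0.11  ] [179.9  -0.  102. ]
```

View pics/w6.png

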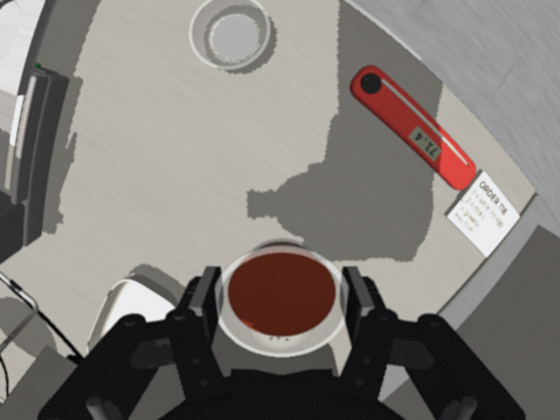

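carry_out(
  targets=[
    [1, [-14, -10, 0], 1.9],
    [1, [-21, -14.5, 0], 1.9],
    [1, [-24, -15.5, 0], 1.9],
    [1, [-25, -15, 0], 1.9],
    [1, [-25, -13.5, 0], 1.9],
    [1, [-25.5, -12.5, 0], 1.9],
    [1, [-25.5, -11.5, 0], 2.0],
    [1, [-26, -11, 0], 1.9],
    [1, [-25.5, -10, 0], 2.0],
    [1, [-25, -8.5, 0], 2],
  ],
)

```text
t: 9.0
tcp_pos: [0.4712, 0.0378, 0.1077]
eef_rot: [-179.8, -0.0, 105.7]
force: [0.9, -0.3, -0.9]
finger_gap: 0.059
```

```bash
python3 - <<'E'
from h import *
from workcell import robot
s=robot.state();show(s)
plan(s,[.4733,.004,.08],102,4,1)
E
```

```text
9.0 [0.4712 0.0378 0.1077] [-1.7981e+02 -2.0000e-02  1.0567e+02] [ 0.9 -0.3 -0.9] 0.059 [  4.6   2.8 -19.3  68.1  -0.  -11.1]
[[1, [-8.3, -1.7, 6.9], np.float64(0.9)], [1, [-8.3, -1.6, 6.9], np.float64(0.9)], [1, [-8.3, -1.5, 7.0], np.float64(0.9)], [1, [-8.3, -1.4, 6.9], np.float64(1.0)]]
end [0.4733 0.004  0.08  ] [-179.8   -0.   102. ]
```

carry_out(
  targets=[
    [1, [-8, -2, 5], 0.9],
    [1, [-7, -2, 8], 0.9],
    [1, [-5, -1, 8], 0.9],
    [1, [0, 0, 5], 0],
    [1, [0, 0, 0], 0],
    [1, [0, 0, 0], 0],
  ],
)

```text
t: 9.6
tcp_pos: [0.4733, 0.0198, 0.0834]
eef_rot: [-180.0, -0.0, 103.2]
force: [0.3, 0.7, -0.3]
finger_gap: 0.0588
```

```bash
python3 - <<'E'
from h import *
from workcell import robot
p=robot.camera('wrist')
s=robot.state();show(s); save(p,'w7.npy')
cv2.imwrite('pics/w7.png',p['color'][:,:,::-1])
p=robot.camera('scene'); save(p,'sc7.npy'); crop(p,(275,255),60,6,'pics/sc7.png')
E
```

```text
9.65 [0.4735 0.0197 0.0837] [179.99  -0.   103.21] [0.  0.4 0. ] 0.0587 [  2.4   3.4 -21.8  64.8   0.  -10.8]
pics/sc7.png origin 215 210 scale 6
```

View pics/w7.png

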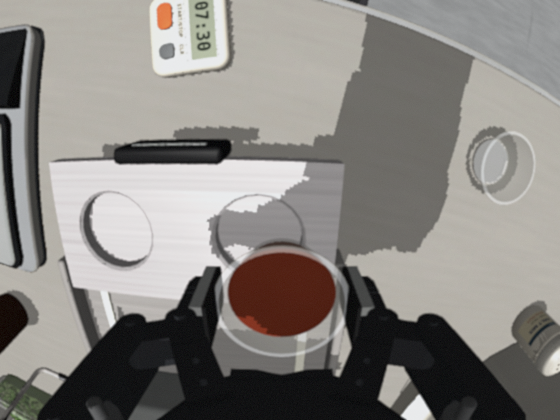

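View pics/sc7.png

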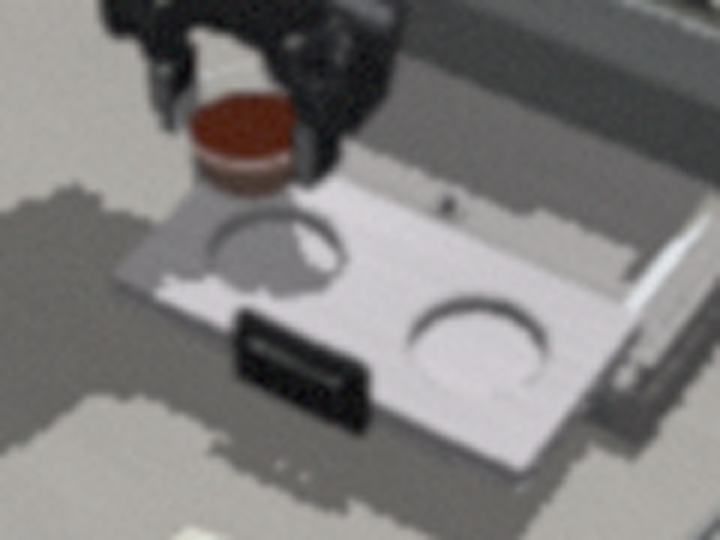

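```bash
python3 - <<'E'
from h import *
p=load('w7.npy')
a=bp(p,[(116.5,229),(260,236),(54,161),(344,159),(344,161)],.066,True);print(a.round(4))
a=bp(p,[(80,229),(153,229),(116,190),(116,268),(217,236),(304,236),(260,194)],.066,True);print(a.round(4))
print('cup',bp(p,[(282,301)],.1327,True).round(4))
for c in ([.4751,.0044,.066],[.4959,-.0934,.066]): 
    q=proj(p,ring(c,.0275,36),True); print(q.min(0),q.max(0))
q=proj(p,ring([.4735+.0018,.0197+.0004,.1327],.031,36),True); print('cup',q.min(0),q.max(0))
E
```

```text
[[ 0.4914 -0.0915  0.066 ]
 [ 0.4725  0.0058  0.066 ]
 [ 0.4533 -0.1472  0.066 ]
 [ 0.4134  0.0437  0.066 ]
 [ 0.4145  0.044   0.066 ]]
[[ 4.994e-01 -1.226e-01  6.600e-02]
 [ 4.846e-01 -6.420e-02  6.600e-02]
 [ 4.636e-01 -9.330e-02  6.600e-02]
 [ 5.230e-01 -9.160e-02  6.600e-02]
 [ 4.789e-01 -2.090e-02  6.600e-02]
 [ 4.662e-01  3.270e-02  6.600e-02]
 [ 4.457e-01  2.000e-04  6.600e-02]]
cup [[0.4722 0.0199 0.1327]]
[214.08401818 197.38893158] [300.47210337 276.69284896]
[ 81.77642416 195.9287257 ] [149.52932061 269.24757714]
cup [212.87889623 244.78483918] [349.0981371  355.08724599]
```

carry_out(
  targets=[
    [1, [-8, -2, 0], 0.6],
    [1, [-6, -1.2, 8], 0.6],
    [1, [0, 0, 10], 0],
    [1, [0, 0, 10], 0],
    [1, [0, 0, 8], 0],
    [1, [0, 0, 6], 0],
    [1, [0, 0, 2.5], 0],
    [1, [0, 0, 0], 0],
    [1, [0, 0, 0], 0],
  ],
)

```text
t: 10.6
tcp_pos: [0.4736, 0.0049, 0.0393]
eef_rot: [180.0, 0.0, 102.0]
force: [0.4, 0.1, -0.5]
finger_gap: 0.0589
```

```bash
python3 - <<'E'
from h import *
from workcell import robot
p=robot.camera('wrist')
s=robot.state();show(s); save(p,'w8.npy')
cv2.imwrite('pics/w8.png',p['color'][:,:,::-1])
p=robot.camera('scene'); save(p,'sc8.npy'); crop(p,(275,255),60,6,'pics/sc8.png')
E
```

```text
10.65 [0.4737 0.0049 0.0395] [1.7996e+02 1.0000e-02 1.0195e+02] [ 0.3  0.3 -0.6] 0.059 [  0.6   4.9 -26.   59.1   0.  -11.4]
pics/sc8.png origin 215 210 scale 6
```

View pics/w8.png

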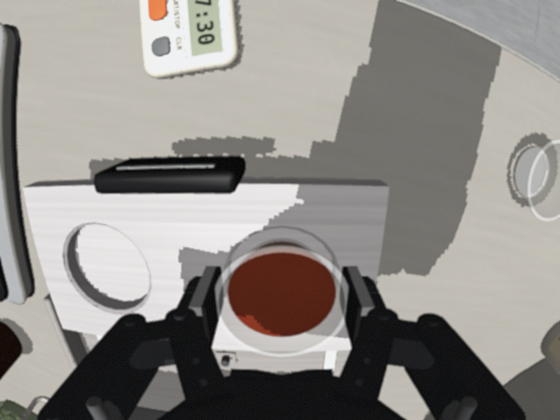

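View pics/sc8.png

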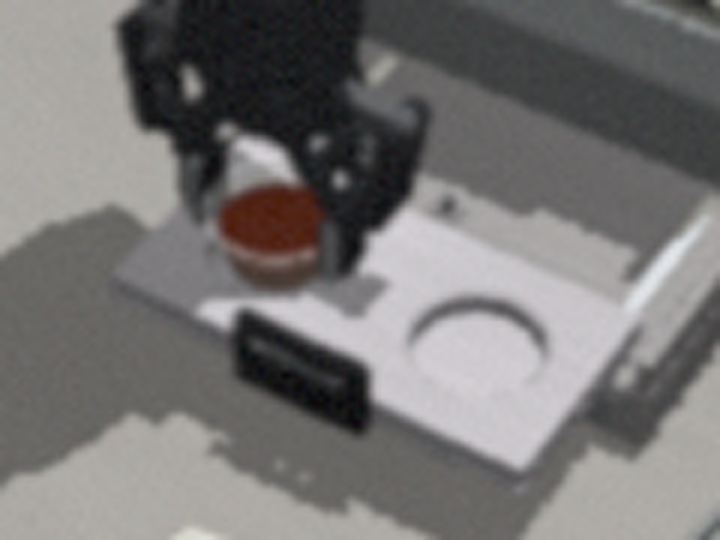

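```bash
python3 - <<'E'
from h import *
p=load('w8.npy'); q=load('sc8.npy')
for c in ([.4737,.0052],):
    for z,r in [(.066,.0275),(.066,.0295),(.0565,.022),(.0885,.031)]:
        a=proj(p,ring([*c,z],r,72),True); b=proj(q,ring([*c,z],r,72)); b=(b-[215,210]+.5)*6-.5
        print(z,r,a.min(0).round(),a.max(0).round(),'scene',b.min(0).round(),b.max(0).round())
E
```

```text
0.066 0.0275 [228. 228.] [336. 320.] scene [207. 204.] [337. 297.]
0.066 0.0295 [224. 224.] [339. 323.] scene [202. 201.] [341. 300.]
0.0565 0.022 [241. 231.] [323. 302.] scene [221. 229.] [324. 303.]
0.0885 0.031 [213. 241.] [350. 352.] scene [197. 161.] [345. 265.]
```

carry_out(
  targets=[
    [1, [0, 0, 1.5], 0],
    [1, [0, 0, 1], 0],
    [1, [0, 0, 0], 0],
  ],
)

```text
t: 11.0
tcp_pos: [0.4735, 0.0048, 0.0369]
eef_rot: [180.0, 0.0, 101.9]
force: [-1.7, 0.2, 2.0]
finger_gap: 0.0587
```

```bash
python3 - <<'E'
from h import *
from workcell import robot
show(robot.state())
E
```

```text
11.0 [0.4735 0.0048 0.0369] [1.7997e+02 1.0000e-02 1.0195e+02] [-1.7  0.2  2. ] 0.0587 [  0.6   5.  -26.2  58.8  -0.  -11.4]
```

Contact with the pocket floor (2 N up). Release and rise.

carry_out(
  targets=[
    [0.15, [0, 0, 0], 0],
    [0, [0, 0, 0], 0],
    [0, [0, 0, 0], 0],
    [0, [0, 0, 0], 0],
    [0, [0, 0, -10], 0],
    [0, [0, 0, -25], 0],
    [0, [0, 0, -35], 0],
    [0, [0, 0, -35], 0],
    [0, [0, 0, -20], 0],
    [0, [0, 0, 0], 0],
  ],
)

```text
t: 12.0
tcp_pos: [0.4753, 0.0048, 0.1655]
eef_rot: [179.6, 0.1, 101.9]
force: [-0.8, 0.4, -0.2]
finger_gap: 0.0854
```

```bash
python3 - <<'E'
from h import *
from workcell import robot
p=robot.camera('wrist')
s=robot.state();show(s); save(p,'w9.npy')
cv2.imwrite('pics/w9.png',p['color'][:,:,::-1])
p=robot.camera('scene'); save(p,'sc9.npy'); crop(p,(275,255),60,6,'pics/sc9.png')
plan(s,[.5235,-.280,.16],-2,13)
E
```

```text
12.05 [0.4744 0.0048 0.1635] [1.7980e+02 4.0000e-02 1.0194e+02] [ 0.1 -0.9 -0.2] 0.0856 [  0.6   1.8 -13.4  74.7   0.  -11.4]
pics/sc9.png origin 215 210 scale 6
[[0, [-22.2, -0.8, 0.3], np.float64(8.0)], [0, [-22.1, 2.3, 0.3], np.float64(8.0)], [0, [-21.6, 5.3, 0.3], np.float64(8.0)], [0, [-20.6, 8.3, 0.3], np.float64(8.0)], [0, [-19.3, 11.0, 0.3], np.float64(8.0)], [0, [-17.6, 13.6, 0.3], np.float64(8.0)], [0, [-15.5, 15.9, 0.3], np.float64(8.0)], [0, [-13.1, 18.0, 0.3], np.float64(8.0)], [0, [-10.5, 19.6, 0.2], np.float64(8.0)], [0, [-7.7, 20.9, 0.3], np.float64(8.0)], [0, [-4.7, 21.7, 0.2], np.float64(8.0)], [0, [-1.6, 22.2, 0.3], np.float64(8.0)], [0, [1.5, 22.2, 0.2], np.float64(7.9)]]
end [ 0.5235 -0.28    0.16  ] [-180.    -0.2   -2. ]
```

View pics/w9.png

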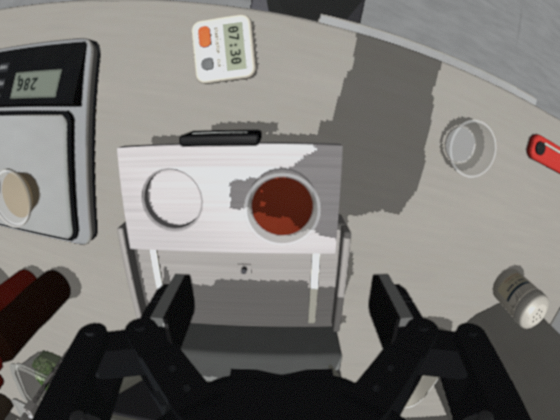

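View pics/sc9.png

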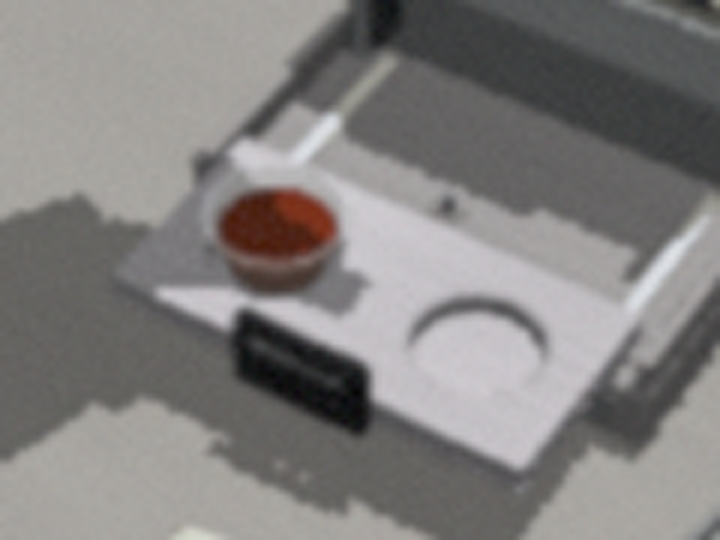

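carry_out(
  targets=[
    [0, [-22, -1, 0], 8],
    [0, [-22, 2, 0], 8],
    [0, [-21.5, 5.5, 0], 8],
    [0, [-20.5, 8.5, 0], 8],
    [0, [-19.5, 11, 0], 8],
    [0, [-17.5, 13.5, 0], 8],
    [0, [-15.5, 16, 0], 8],
    [0, [-13, 18, 0], 8],
    [0, [-10.5, 19.5, 0], 8],
    [0, [-7.5, 21, 0], 8],
  ],
)

```text
t: 13.1
tcp_pos: [0.5104, -0.2144, 0.1599]
eef_rot: [-179.9, 0.1, 21.6]
force: [0.3, 1.2, 0.5]
finger_gap: 0.0855
```

carry_out(
  targets=[
    [0, [-4.5, 21.5, 0], 8],
    [0, [-1.5, 22, 0], 8],
    [0, [1.5, 22, 0], 8],
    [0, [0, 0, 0], 0],
    [0, [0, 0, 0], 0],
  ],
)

```text
t: 13.6
tcp_pos: [0.5219, -0.2787, 0.16]
eef_rot: [-179.9, 0.1, -2.0]
force: [-0.4, -0.4, 1.0]
finger_gap: 0.0853
```

```bash
python3 - <<'E'
from h import *
from workcell import robot
p=robot.camera('wrist')
s=robot.state();show(s); save(p,'w10.npy')
cv2.imwrite('pics/w10.png',p['color'][:,:,::-1])
for l in ['tan_cup','pepper_shaker']:
    for m in robot.masks_of(l,p)[:2]:
        ys,xs=np.nonzero(m['region']); print(l,round(m['score'],2),len(xs),xs.min(),xs.max(),ys.min(),ys.max())
c=proj(p,ring([.5235,-.283,.083],.032,60),True); print(c.min(0),c.max(0))
E
```

```text
13.65 [ 0.522  -0.2783  0.1604] [-1.7993e+02  1.1000e-01 -1.9600e+00] [-0.8  0.  -0.6] 0.0852 [-28.1  14.7   1.4  76.8   0.   63.9]
tan_cup 0.7 4917 244 324 174 251
pepper_shaker 0.76 5928 258 326 253 359
pepper_shaker 0.16 145 456 497 0 4
[244.71238695 176.70573028] [323.65902563 251.04944827]
```

View pics/w10.png

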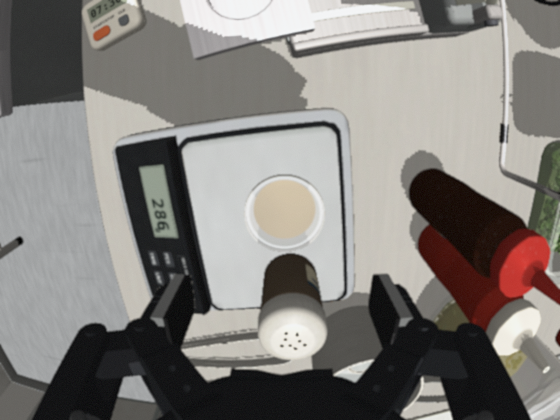

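```bash
python3 - <<'E'
from h import *
p=load('w10.npy')
print('tan',bp(p,[(284.2,212.5)],.083,True).round(4),'pep',bp(p,[(292.5,328),(292,338)],.148,True).round(4), 'base', bp(p,[(291,263)],.052,True).round(4))
for c in ([.5235,-.361],[.526,-.362],[.528,-.364]):
  for z in (.05,.148):
    c_=proj(p,ring([*c,z],.027,60),True); print(c,z,c_.min(0),c_.max(0))
E
```

```text
tan [[ 0.5236 -0.2805  0.083 ]] pep [[ 0.527  -0.345   0.148 ]
 [ 0.5264 -0.3547  0.148 ]] base [[ 0.5283 -0.3433  0.052 ]]
[0.5235, -0.361] 0.05 [259.51692704 253.67844591] [313.65030799 299.91919773]
[0.5235, -0.361] 0.148 [251.68337231 316.15097037] [324.60475098 368.66946293]
[0.526, -0.362] 0.05 [262.08382476 254.51847416] [316.13088058 300.62288689]
[0.526, -0.362] 0.148 [255.16065049 317.15279563] [327.88657618 369.40232278]
[0.528, -0.364] 0.05 [264.20726939 256.29450298] [318.09056702 302.11572656]
[0.528, -0.364] 0.148 [258.06043933 319.274179  ] [330.41858472 370.96932245]
```

carry_out(
  targets=[
    [0, [1.5, 0.7, 10], -2],
    [0, [0, 0, 25], -2],
    [0, [0, 0, 30], 0],
    [0, [0, 0, 30], 0],
    [0, [0, 0, 20], 0],
    [0, [0, 0, 10], 0],
    [0, [0, 0, 4], 0],
    [0, [0, 0, 0], 0],
  ],
)

```text
t: 14.55
tcp_pos: [0.5243, -0.2794, 0.033]
eef_rot: [180.0, -0.0, 2.0]
force: [-0.5, -0.1, 0.2]
finger_gap: 0.0856
```

```bash
python3 - <<'E'
from h import *
from workcell import robot
p=robot.camera('wrist')
s=robot.state();show(s); save(p,'w11.npy')
cv2.imwrite('pics/w11.png',p['color'][:,:,::-1])
E
```

```text
14.6 [ 0.5247 -0.2797  0.0336] [ 1.7996e+02 -7.0000e-02  1.9700e+00] [0.3 0.2 0.2] 0.0857 [-28.1  17.5 -11.1  61.3   0.   60. ]
```

View pics/w11.png

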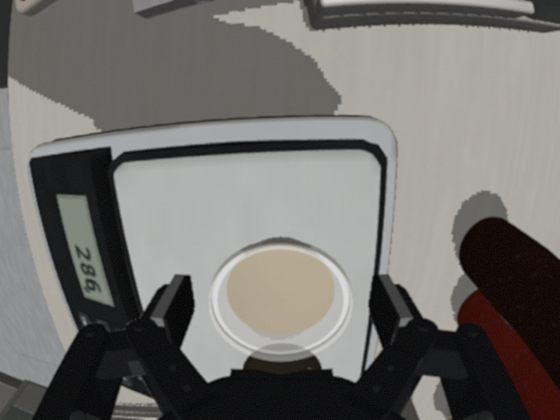

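carry_out(
  targets=[
    [0, [0, 0, 2], 0],
    [1, [0, 0, 0], 0],
    [1, [0, 0, 0], 0],
    [1, [0, 0, 0], 0],
    [1, [0, 0, 0], 0],
    [1, [0, 0, 0], 0],
  ],
)

```text
t: 15.2
tcp_pos: [0.5247, -0.28, 0.0321]
eef_rot: [179.9, -0.1, 1.9]
force: [-1.0, 0.7, 6.3]
finger_gap: 0.0591
```

```bash
python3 - <<'E'
from h import *
from workcell import robot
p=robot.camera('wrist')
s=robot.state();show(s); save(p,'w12.npy')
cv2.imwrite('pics/w12.png',p['color'][:,:,::-1])
E
```

```text
15.25 [ 0.5247 -0.28    0.0321] [ 1.7994e+02 -1.0000e-01  1.9400e+00] [-2.1  1.1  6.9] 0.0592 [-28.1  17.5 -11.3  61.1   0.   60. ]
```

View pics/w12.png

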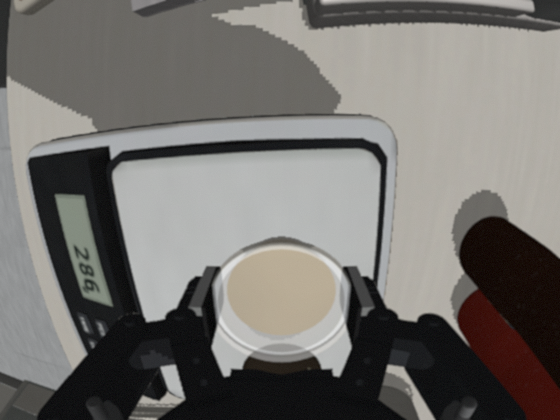

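carry_out(
  targets=[
    [1, [0, 0, -8], 0],
    [1, [0, 0, -18], 0],
    [1, [0, 0, -28], 0],
    [1, [0, 0, -32], 0],
    [1, [0, 0, -22], 0],
    [1, [0, 0, -10], 0],
    [1, [0, 0, 0], 0],
    [1, [0, 0, 0], 0],
  ],
)

```text
t: 16.05
tcp_pos: [0.5238, -0.2795, 0.1476]
eef_rot: [-180.0, 0.1, 1.9]
force: [-0.8, 0.8, -0.6]
finger_gap: 0.0593
```

```bash
python3 - <<'E'
from h import *
from workcell import robot
s=robot.state();show(s)
plan(s,[.4938,-.100,.11],102,14,1)
E
```

```text
16.05 [ 0.5238 -0.2795  0.1476] [-1.7997e+02  6.0000e-02  1.9400e+00] [-0.8  0.8 -0.6] 0.0593 [-28.1  15.    0.1  75.2   0.   60. ]
[[1, [-1.7, -12.9, 2.7], np.float64(-7.1)], [1, [-0.1, -13.0, 2.7], np.float64(-7.2)], [1, [1.5, -12.9, 2.7], np.float64(-7.1)], [1, [3.1, -12.6, 2.7], np.float64(-7.2)], [1, [4.7, -12.1, 2.7], np.float64(-7.1)], [1, [6.1, -11.5, 2.7], np.float64(-7.2)], [1, [7.5, -10.6, 2.7], np.float64(-7.1)], [1, [8.8, -9.6, 2.7], np.float64(-7.2)], [1, [9.9, -8.4, 2.7], np.float64(-7.1)], [1, [10.9, -7.1, 2.7], np.float64(-7.2)], [1, [11.7, -5.7, 2.7], np.float64(-7.1)], [1, [12.3, -4.2, 2.7], np.float64(-7.2)], [1, [12.7, -2.6, 2.7], np.float64(-7.1)], [1, [13.0, -1.1, 2.7], np.float64(-7.2)]]
end [ 0.4938 -0.1     0.11  ] [-180.   -0.  102.]
```

carry_out(
  targets=[
    [1, [-1.5, -13, 2], -7.1],
    [1, [0, -13, 2], -7.2],
    [1, [1.5, -13, 2], -7.1],
    [1, [3, -12.5, 2], -7.2],
    [1, [4.5, -12, 2], -7.1],
    [1, [6, -11.5, 2], -7.2],
    [1, [7.5, -10.5, 2], -7.1],
    [1, [9, -9.5, 2], -7.2],
    [1, [10, -8.5, 2], -7.1],
    [1, [11, -7, 2], -7.2],
  ],
)

```text
t: 17.05
tcp_pos: [0.5019, -0.1506, 0.1266]
eef_rot: [-179.8, -0.0, 73.7]
force: [-0.0, -0.1, 0.2]
finger_gap: 0.0589
```

carry_out(
  targets=[
    [1, [11.5, -5.5, 5], -7.1],
    [1, [12.5, -4, 8], -7.2],
    [1, [12.5, -2.5, 8], -7.1],
    [1, [13, -1, 8], -7.2],
    [1, [0, 0, 8], 0],
    [1, [0, 0, 0], 0],
    [1, [0, 0, 0], 0],
  ],
)

```text
t: 17.75
tcp_pos: [0.4948, -0.1008, 0.0909]
eef_rot: [-179.9, -0.0, 101.9]
force: [-0.3, -0.2, -0.5]
finger_gap: 0.059
```

```bash
python3 - <<'E'
from h import *
from workcell import robot
p=robot.camera('wrist')
s=robot.state();show(s); save(p,'w13.npy')
cv2.imwrite('pics/w13.png',p['color'][:,:,::-1])
plan(s,[.4938,-.0931,.075],102,2,1)
for c in ([.4943,-.0927],):
    for z,r in [(.066,.0275),(.066,.0295)]:
        a=proj(p,ring([*c,z],r,72),True); print(a.min(0).round(),a.max(0).round())
E
```

```text
17.8 [ 0.4951 -0.1009  0.0914] [-179.97    0.    101.92] [-1.8  0.1 -0.1] 0.0589 [-11.5   6.5 -17.3  66.2  -0.  -23.4]
[[1, [4.0, 0.2, 8.2], np.float64(-0.0)], [1, [3.9, 0.1, 8.2], np.float64(-0.1)]]
end [ 0.4938 -0.0931  0.075 ] [-180.    0.  102.]
[252. 198.] [335. 275.]
[249. 195.] [338. 277.]
```

View pics/w13.png

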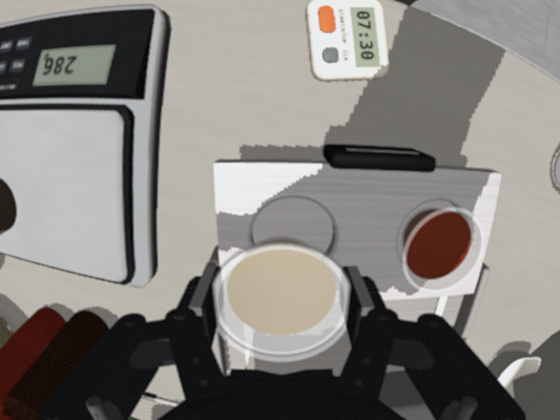

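carry_out(
  targets=[
    [1, [4, 0, 4], 0],
    [1, [4, 0.3, 8], 0],
    [1, [0, 0, 10], 0],
    [1, [0, 0, 10], 0],
    [1, [0, 0, 8], 0],
    [1, [0, 0, 7], 0],
    [1, [0, 0, 4], 0],
    [1, [0, 0, 0], 0],
    [1, [0, 0, 0], 0],
  ],
)

```text
t: 18.7
tcp_pos: [0.4939, -0.0926, 0.0407]
eef_rot: [180.0, 0.0, 102.0]
force: [-0.1, -0.0, -0.5]
finger_gap: 0.0588
```

```bash
python3 - <<'E'
from h import *
from workcell import robot
p=robot.camera('wrist')
s=robot.state();show(s); save(p,'w14.npy')
cv2.imwrite('pics/w14.png',p['color'][:,:,::-1])
for c in ([.4943,-.0927],):
    for z,r in [(.066,.0275),(.066,.0295),(.0885,.031)]:
        a=proj(p,ring([*c,z],r,72),True); print(a.min(0).round(),a.max(0).round())
E
```

```text
18.75 [ 0.494  -0.0926  0.0409] [1.7997e+02 1.0000e-02 1.0204e+02] [-0.   0.1 -0.1] 0.0592 [-10.6   7.8 -22.4  59.7   0.  -22.7]
[228. 227.] [334. 319.]
[224. 223.] [338. 321.]
[213. 240.] [349. 351.]
```

View pics/w14.png

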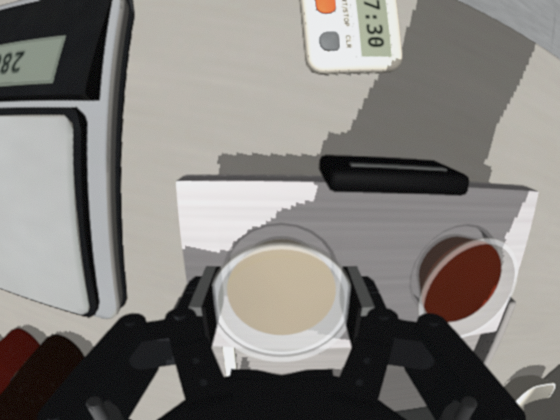

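Concentric. Lower to contact.

carry_out(
  targets=[
    [1, [0, 0, 2], 0],
    [1, [0, 0, 1.5], 0],
    [1, [0, 0, 0.5], 0],
    [1, [0, 0, 0], 0],
  ],
)

```text
t: 19.15
tcp_pos: [0.494, -0.0926, 0.0371]
eef_rot: [180.0, 0.0, 102.0]
force: [-1.3, -0.0, 4.3]
finger_gap: 0.0587
```

carry_out(
  targets=[
    [0.15, [0, 0, 0], 0],
    [0.1, [0, 0, 0], 0],
    [0.1, [0, 0, 0], 0],
    [0.1, [0, 0, 0], 0],
    [0.1, [0, 0, -10], 0],
    [0, [0, 0, -25], 0],
    [0, [0, 0, -35], 0],
    [0, [0, 0, -35], 0],
    [0, [0, 0, -20], 0],
    [0, [0, 0, 0], 0],
  ],
)

```text
t: 20.15
tcp_pos: [0.4956, -0.0929, 0.1657]
eef_rot: [179.7, 0.1, 102.0]
force: [0.2, -0.4, 0.3]
finger_gap: 0.0857
```

```bash
python3 - <<'E'
from h import *
from workcell import robot
p=robot.camera('wrist')
s=robot.state();show(s); save(p,'w15.npy')
cv2.imwrite('pics/w15.png',p['color'][:,:,::-1])
p=robot.camera('scene'); save(p,'sc15.npy'); crop(p,(290,240),80,5,'pics/sc15.png')
E
```

```text
20.2 [ 0.4948 -0.0927  0.1635] [1.7981e+02 8.0000e-02 1.0205e+02] [-0.1  0.5 -0.5] 0.085 [-10.6   4.9 -10.   74.9  -0.  -22.7]
pics/sc15.png origin 210 180 scale 5
```

View pics/w15.png

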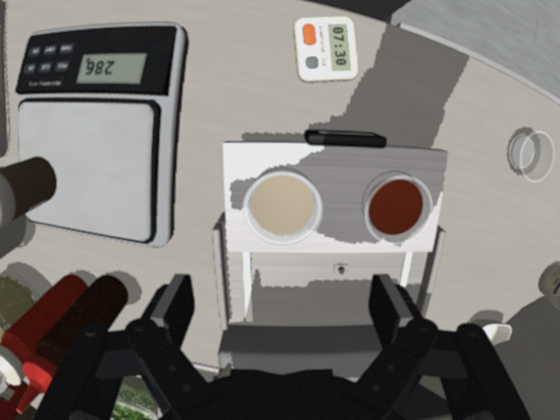

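View pics/sc15.png

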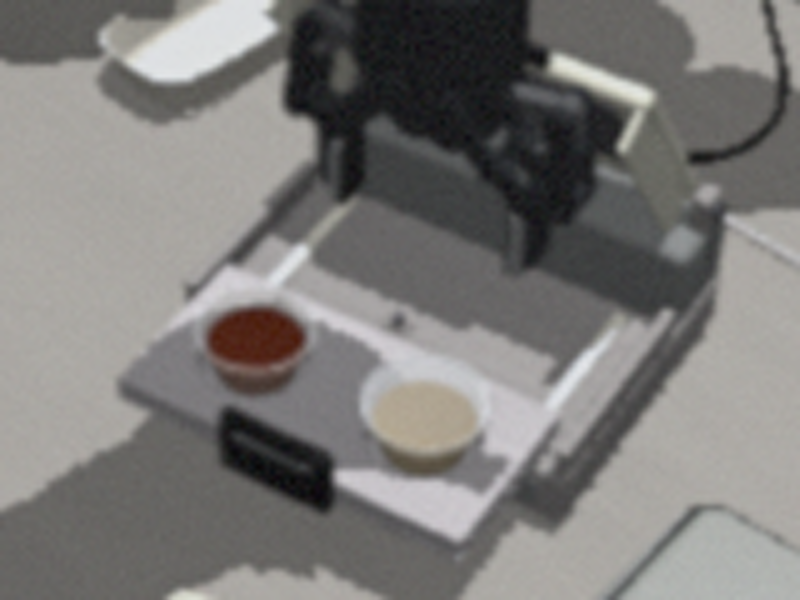

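```bash
python3 - <<'E'
from h import *
a=load('scene0.npy'); b=load('side0.npy')
def tri(u,v):
    da=ray(a,u)[0]; db=ray(b,v)[0]; ea=np.array(a['eye']); eb=np.array(b['eye'])
    da/=np.linalg.norm(da); db/=np.linalg.norm(db)
    t=np.linalg.lstsq(np.c_[da,-db],eb-ea,rcond=None)[0]; P,Q=ea+t[0]*da,eb+t[1]*db
    return (P+Q)/2,np.linalg.norm(P-Q)
C=np.array([.4843,-.0435]); th=np.radians(11.7); ux=np.array([np.cos(th),np.sin(th)]); uy=np.array([-np.sin(th),np.cos(th)])
for n,s,d in [('RFcorner',(603,148),(470,97)),('gripR',(497,108),(432,65)),('hingeR',(658,240),(590,275)),('RFinnerlow',(575,200),(432,125)),('redcupcheck',None,None)]:
    if s is None: continue
    X,e=tri(((s[0]+.5)/5-.5+220,(s[1]+.5)/5-.5+170),((d[0]+.5)/5-.5+210,(d[1]+.5)/5-.5+158))
    print(n,X.round(4),round(e,4),'s,l',((X[:2]-C)@ux).round(4),((X[:2]-C)@uy).round(4))
E
```

```text
RFcorner [ 0.616  -0.1231  0.2258] 0.0023 s,l 0.1128 -0.1047
gripR [ 0.6061 -0.0665  0.2248] 0.0011 s,l 0.1146 -0.0473
hingeR [ 0.6941 -0.1111  0.1068] 0.0074 s,l 0.1917 -0.1087
RFinnerlow [ 0.5932 -0.1266  0.2112] 0.0002 s,l 0.0897 -0.1035
```

```bash
python3 - <<'E'
from h import *
from workcell import robot
s=robot.state();show(s)
C=np.array([.4843,-.0435]); th=np.radians(11.7); ux=np.array([np.cos(th),np.sin(th)])
t=C-.098*ux; print(t)
plan(s,[*t,.15],101.7,4,1)
E
```

```text
20.25 [ 0.494  -0.0925  0.162 ] [1.7995e+02 2.0000e-02 1.0205e+02] [-0.4 -0.2 -0.4] 0.0852 [-10.6   4.9 -10.2  74.9  -0.  -22.7]
[ 0.38833616 -0.06337315]
[[1, [12.6, -24.3, 3.0], np.float64(0.1)], [1, [12.6, -24.3, 3.0], np.float64(0.1)], [1, [12.6, -24.4, 2.9], np.float64(0.1)], [1, [12.5, -24.3, 3.0], np.float64(0.0)]]
end [ 0.3884 -0.0634  0.15  ] [179.9   0.  101.7]
```

carry_out(
  targets=[
    [1, [12.5, -24, 0], 0.3],
    [1, [12.5, -24, 0], 0],
    [1, [12.5, -24, 4], 0],
    [1, [12.5, -25, 8], 0],
    [1, [0, 0, 30], 0],
    [1, [0, 0, 35], 0],
    [1, [0, 0, 35], 0],
    [1, [0, 0, 18], 0],
    [1, [0, 0, 0], 0],
  ],
)

```text
t: 21.15
tcp_pos: [0.385, -0.0628, 0.028]
eef_rot: [-179.6, -0.2, 101.7]
force: [-0.2, 0.4, 0.1]
finger_gap: 0.0001
```

```bash
python3 - <<'E'
from h import *
from workcell import robot
p=robot.camera('wrist')
s=robot.state();show(s); save(p,'w16.npy')
cv2.imwrite('pics/w16.png',p['color'][:,:,::-1])
p=robot.camera('side'); save(p,'sd16.npy'); crop(p,(255,205),65,6,'pics/sd16.png')
C=np.array([.4843,-.0435]); th=np.radians(11.7); ux=np.array([np.cos(th),np.sin(th)]);uy=np.array([-np.sin(th),np.cos(th)])
d=np.array(s['tcp_pos'])[:2]-C; print('s,l',d@ux,d@uy)
E
```

```text
21.2 [ 0.3865 -0.0631  0.0299] [-1.7976e+02 -9.0000e-02  1.0174e+02] [0.2 0.6 0.3] -0.0003 [ -9.3  -3.3 -35.6  58.   -0.  -21. ]
pics/sd16.png origin 190 157 scale 6
s,l -0.09977714647325941 0.0006317718066607006
```

View pics/sd16.png

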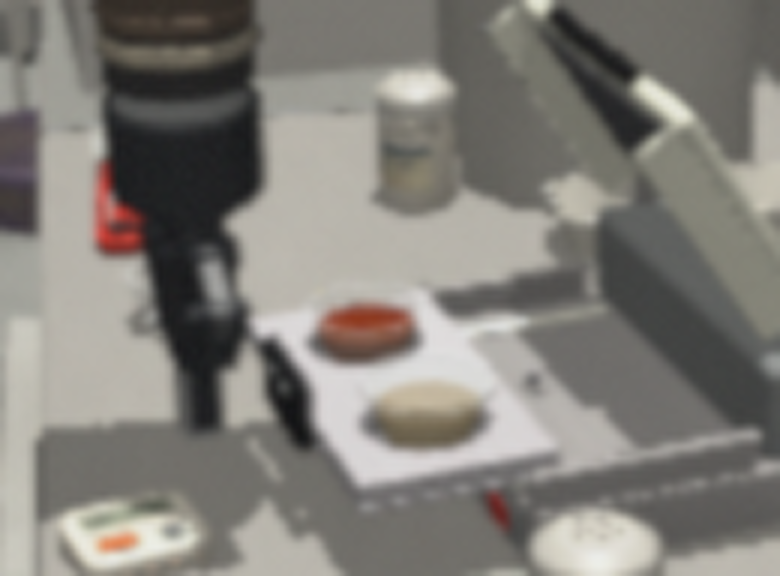

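View pics/w16.png

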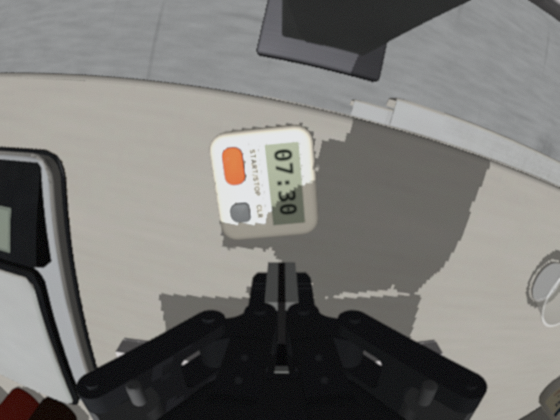

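carry_out(
  targets=[
    [1, [0, 8, 0], 0],
    [1, [0, 8, 0], 0],
    [1, [0, 6, 0], 0],
    [1, [0, 6, 0], 0],
    [1, [0, 8, 0], 0],
    [1, [0, 9, 0], 0],
    [1, [0, 9, 0], 0],
    [1, [0, 9, 0], 0],
    [1, [0, 9, 0], 0],
    [1, [0, 9, 0], 0],
  ],
)

```text
t: 22.25
tcp_pos: [0.4678, -0.0473, 0.0314]
eef_rot: [-179.9, 0.1, 101.7]
force: [-6.0, -2.9, 4.1]
finger_gap: -0.0001
```

carry_out(
  targets=[
    [1, [0, 9, 0], 0],
    [1, [0, 8, 0], 0],
    [1, [0, 7, 0], 0],
    [1, [0, 6, 0], 0],
    [1, [0, 5, 0], 0],
    [1, [0, 3, 0], 0],
  ],
)

```text
t: 22.85
tcp_pos: [0.5049, -0.0397, 0.0312]
eef_rot: [-179.9, 0.1, 101.7]
force: [-5.7, -4.9, 3.8]
finger_gap: 0.0004
```

```bash
python3 - <<'E'
from h import *
from workcell import robot
p=robot.camera('side'); s=robot.state();show(s); crop(p,(270,205),65,6,'pics/sd17.png')
p=robot.camera('scene'); save(p,'sc17.npy'); crop(p,(290,230),80,5,'pics/sc17.png')
C=np.array([.4843,-.0435]); th=np.radians(11.7); ux=np.array([np.cos(th),np.sin(th)]);uy=np.array([-np.sin(th),np.cos(th)])
d=np.array(s['tcp_pos'])[:2]-C; print('s,l',d@ux,d@uy)
E
```

```text
22.9 [ 0.5053 -0.0396  0.0312] [-1.7991e+02  5.0000e-02  1.0172e+02] [-4.  -3.9  1.7] -0.0004 [ -4.4   8.7 -22.7  58.7  -0.1 -16.2]
pics/sd17.png origin 205 157 scale 6
pics/sc17.png origin 210 170 scale 5
s,l 0.021339200623815134 -0.0004418653654796407
```

View pics/sd17.png

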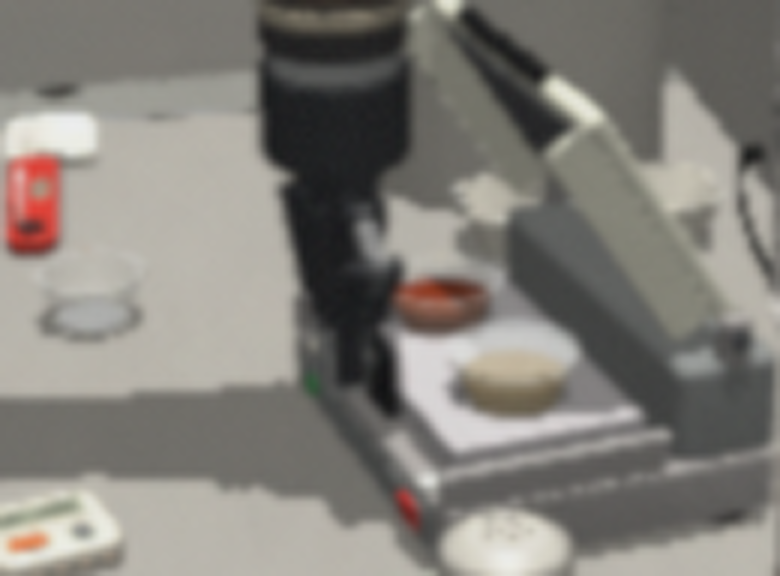

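View pics/sc17.png

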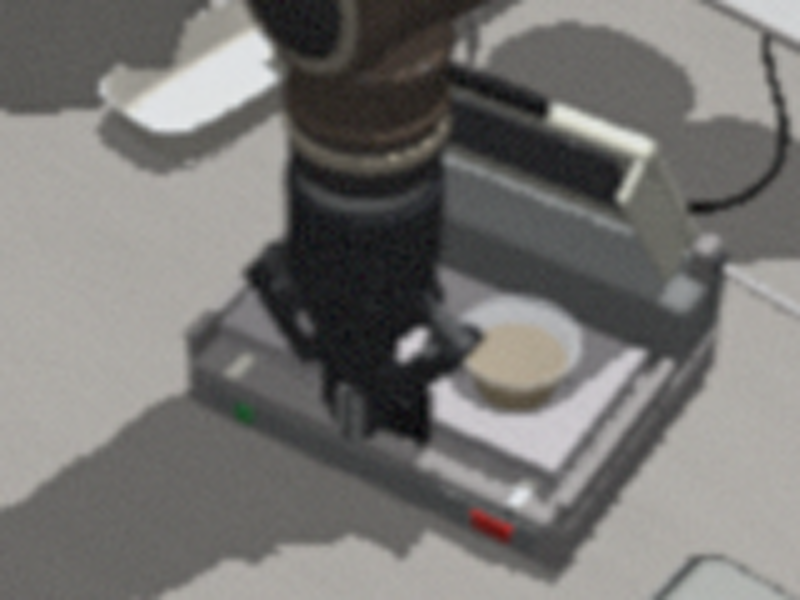

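carry_out(
  targets=[
    [1, [0, 2, 0], 0],
    [1, [0, 2, 0], 0],
    [1, [0, 2, 0], 0],
    [1, [0, 0, 0], 0],
  ],
)

```text
t: 23.35
tcp_pos: [0.5107, -0.0385, 0.0312]
eef_rot: [-179.9, 0.1, 101.7]
force: [-4.4, -4.5, 1.9]
finger_gap: 0.0003
```

carry_out(
  targets=[
    [1, [0, 1.5, 0], 0],
    [1, [0, 1.5, 0], 0],
    [1, [0, 0, 0], 0],
  ],
)

```text
t: 23.65
tcp_pos: [0.5111, -0.0384, 0.0312]
eef_rot: [-179.6, 0.1, 101.7]
force: [-12.9, -5.3, 8.6]
finger_gap: -0.0
```

carry_out(
  targets=[
    [1, [0, -4, 0], 0],
    [1, [0, -6, 0], 0],
    [1, [0, -8, 0], 0],
    [1, [0, -12, 0], 0],
    [1, [0, -20, 0], 0],
    [1, [0, -20, 0], 0],
    [1, [0, -15, -20], 0],
    [1, [0, 0, 0], 0],
  ],
)

```text
t: 24.45
tcp_pos: [0.4305, -0.0547, 0.0536]
eef_rot: [179.8, 0.0, 101.7]
force: [0.6, -0.1, 0.5]
finger_gap: -0.0
```

```bash
python3 - <<'E'
from h import *
from workcell import robot
p=robot.camera('side'); s=robot.state();show(s); crop(p,(270,205),65,6,'pics/sd18.png')
p=robot.camera('scene'); save(p,'sc18.npy'); crop(p,(290,230),80,5,'pics/sc18.png')
C=np.array([.4843,-.0435]); th=np.radians(11.7); ux=np.array([np.cos(th),np.sin(th)]);uy=np.array([-np.sin(th),np.cos(th)])
d=np.array(s['tcp_pos'])[:2]-C; print('s,l',d@ux,d@uy)
for j in (0,.085):
  for sg in (1,-1):
    c=C+ux*j+uy*.05*sg; a=(proj(p,[[*c,.088]])-[210,170]+.5)*5; print(j,sg,c,a)
  c=C+ux*(j-.061); print('tab',(proj(p,[[*(c+uy*.032),.089],[*(c-uy*.032),.089]])-[210,170]+.5)*5)
E
```

```text
24.5 [ 0.4315 -0.0546  0.0529] [1.7977e+02 3.0000e-02 1.0173e+02] [ 0.5 -0.4  0.1] 0.0 [ -7.3   0.1 -29.3  60.4   0.  -19. ]
pics/sd18.png origin 205 157 scale 6
pics/sc18.png origin 210 170 scale 5
s,l -0.053980863985169845 -0.00020266629647706385
0 1 [0.47416064 0.00546114] [[251.71489327 377.13410297]]
0 -1 [ 0.49443936 -0.09246114] [[423.10475757 454.18833775]]
tab [[213.97442718 464.58445846]
 [325.85598924 517.01491772]]
0.085 1 [0.55739457 0.02269806] [[340.29808104 280.57509238]]
0.085 -1 [ 0.5776733  -0.07522422] [[507.14970025 351.53298077]]
tab [[307.34662835 360.85507897]
 [416.2480482  409.00927419]]
```

View pics/sd18.png

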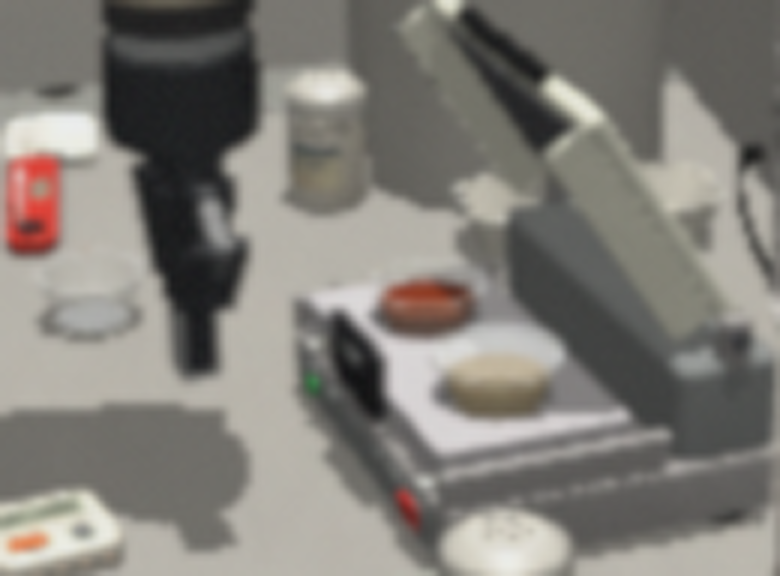

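View pics/sc18.png

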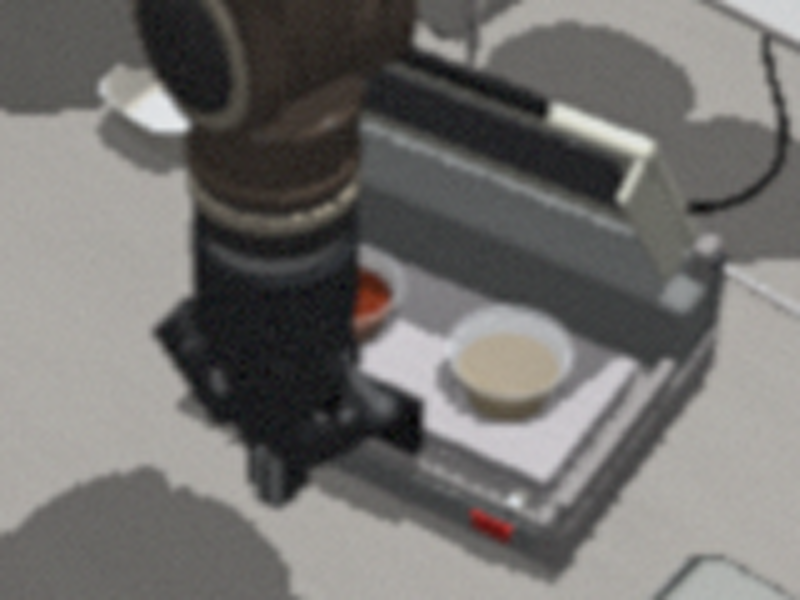

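carry_out(
  targets=[
    [1, [0, 0, -20], 0],
    [1, [0, 0, -38], 0],
    [1, [0, 0, -42], 0],
    [1, [0, 0, -42], 0],
    [1, [0, 0, -38], 0],
    [1, [0, 0, -14], 0],
    [1, [0, 0, 0], 0],
  ],
)

```text
t: 25.25
tcp_pos: [0.4327, -0.0546, 0.2473]
eef_rot: [179.8, 0.1, 101.8]
force: [0.9, -0.1, -0.7]
finger_gap: 0.0002
```

carry_out(
  targets=[
    [1, [0, 15, 0], 0],
    [1, [0, 30, 0], 0],
    [1, [0, 35, 0], 0],
    [1, [0, 35, 0], 0],
    [1, [0, 35, 0], 0],
    [1, [0, 32, 0], 0],
    [1, [0, 22, 0], 0],
    [1, [0, 12, 0], 0],
    [1, [0, 0, 0], 0],
    [1, [0, 0, 0], 0],
  ],
)

```text
t: 26.25
tcp_pos: [0.6421, -0.0104, 0.2433]
eef_rot: [-179.8, -0.0, 101.8]
force: [0.1, -0.4, 0.7]
finger_gap: -0.0002
```

```bash
cat >> h.py <<'E'
C=np.array([.4843,-.0435]); th=np.radians(11.7); ux=np.array([np.cos(th),np.sin(th)]);uy=np.array([-np.sin(th),np.cos(th)])
def sl(s):
    d=np.array(s['tcp_pos'])[:2]-C; print('s,l',(d@ux).round(4),(d@uy).round(4),'z',round(s['tcp_pos'][2],4))
E
python3 - <<'E'
from h import *
from workcell import robot
p=robot.camera('side'); s=robot.state();show(s); sl(s); crop(p,(290,185),65,6,'pics/sd19.png')
p=robot.camera('scene'); save(p,'sc19.npy'); crop(p,(290,220),80,5,'pics/sc19.png')
E
```

```text
26.3 [ 0.6417 -0.0106  0.2441] [-1.7988e+02 -3.0000e-02  1.0175e+02] [ 0.2  0.7 -0.4] 0.0002 [ -0.9  21.   20.4  89.5   0.  -12.7]
s,l 0.1608 0.0003 z 0.2441
pics/sd19.png origin 225 137 scale 6
pics/sc19.png origin 210 160 scale 5
```

View pics/sd19.png

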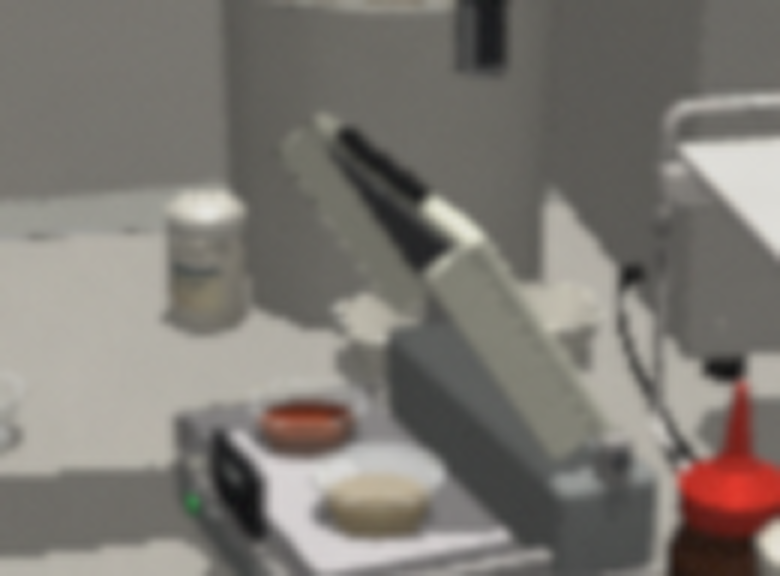

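View pics/sc19.png

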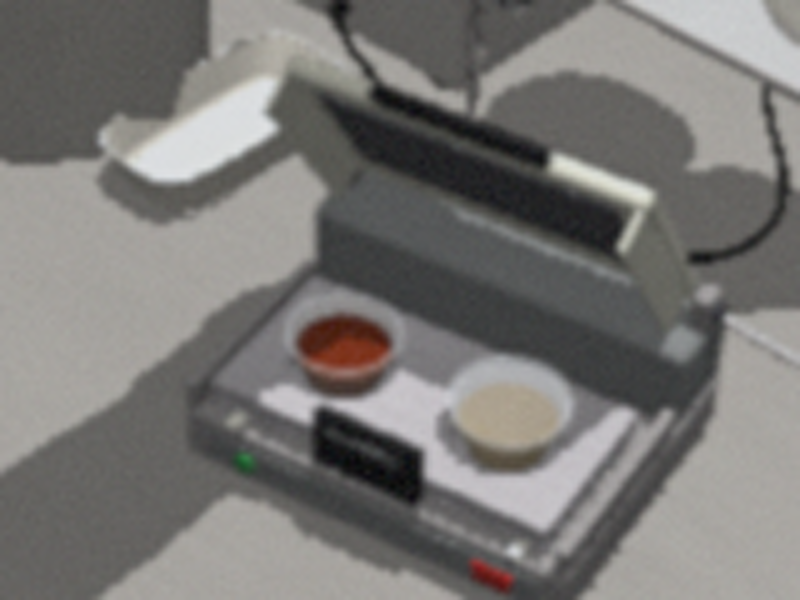

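```bash
python3 - <<'E'
from h import *
p=load('sd16.npy')
print((proj(p,[[.6417,-.0106,z] for z in (.264,.274,.284)])-[225,137]+.5)*6)
E
```

```text
[[477.36788379  86.71837928]
 [477.67140646  67.15921341]
 [477.97691592  47.47201719]]
```

carry_out(
  targets=[
    [1, [0, 1, 10], 0],
    [1, [0, 1, 15], 0],
    [1, [0, 0, 15], 0],
    [1, [0, 0, 12], 0],
    [1, [0, 0, 10], 0],
    [1, [0, 0, 6], 0],
    [1, [0, 0, 0], 0],
  ],
)

```text
t: 27.05
tcp_pos: [0.6436, -0.0103, 0.1768]
eef_rot: [-179.9, -0.0, 101.7]
force: [-1.3, -0.4, 0.4]
finger_gap: 0.0
```

```bash
python3 - <<'E'
from h import *
from workcell import robot
p=robot.camera('side'); s=robot.state();show(s); sl(s); crop(p,(290,185),65,6,'pics/sd20.png')
E
```

```text
27.1 [ 0.6439 -0.0103  0.1775] [-179.99   -0.    101.74] [-0.3 -0.1 -0.4] 0.0 [ -0.9  20.5  11.3  80.8   0.  -12.7]
s,l 0.163 0.0001 z 0.1775
pics/sd20.png origin 225 137 scale 6
```

View pics/sd20.png

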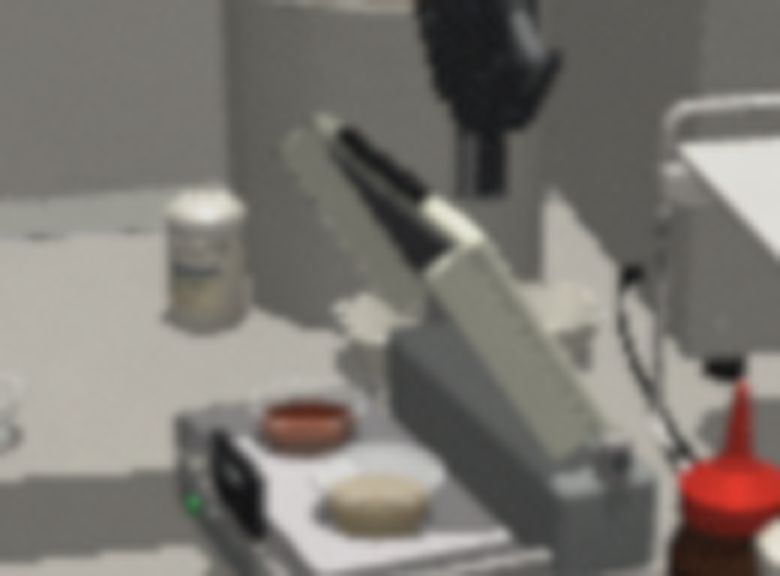

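```bash
python3 - <<'E'
import numpy as np
f=lambda t:np.array([.192-.114*np.cos(t)+.010*np.sin(t)+.011,.107+.114*np.sin(t)+.010*np.cos(t)-.030])
pos=np.array([.163,.1775])
for t in np.r_[.985,np.linspace(.9,0,13)]:
    n=f(t); d=(n-pos)*1000; print(round(t,3),n.round(4),'y %.1f z %.1f'%(d[0],-d[1])); pos=n
E
```

```text
0.985 [0.1483 0.1775] y -14.7 z -0.0
0.9 [0.14   0.1725] y -8.3 z 5.0
0.825 [0.133  0.1675] y -7.0 z 5.0
0.75 [0.1264 0.162 ] y -6.6 z 5.5
0.675 [0.1202 0.156 ] y -6.2 z 6.0
0.6 [0.1146 0.1496] y -5.7 z 6.4
0.525 [0.1094 0.1428] y -5.2 z 6.8
0.45 [0.1047 0.1356] y -4.7 z 7.2
0.375 [0.1006 0.1281] y -4.1 z 7.5
0.3 [0.097  0.1202] y -3.5 z 7.8
0.225 [0.0941 0.1122] y -2.9 z 8.1
0.15 [0.0918 0.1039] y -2.3 z 8.3
0.075 [0.0901 0.0955] y -1.7 z 8.4
0.0 [0.089 0.087] y -1.1 z 8.5
```

carry_out(
  targets=[
    [1, [0, -6, 0], 0],
    [1, [0, -6, 0], 0],
    [1, [0, -4, 0], 0],
    [1, [0, -5, 2], 0],
    [1, [0, 0, 0], 0],
  ],
)

```text
t: 27.6
tcp_pos: [0.6231, -0.0147, 0.176]
eef_rot: [180.0, 0.0, 101.7]
force: [0.1, 0.3, 0.1]
finger_gap: 0.0001
```

carry_out(
  targets=[
    [1, [0, -6, 4], 0],
    [1, [0, -6.5, 5], 0],
    [1, [0, -6.5, 5.5], 0],
  ],
)

```text
t: 27.9
tcp_pos: [0.6045, -0.0185, 0.161]
eef_rot: [180.0, 0.0, 101.7]
force: [0.1, -0.2, 2.3]
finger_gap: 0.0001
```

```bash
python3 - <<'E'
from h import *
from workcell import robot
p=robot.camera('side'); s=robot.state();show(s); sl(s); crop(p,(290,185),65,6,'pics/sd21.png')
E
```

```text
27.95 [ 0.6031 -0.0188  0.1599] [-1.7990e+02 -1.0000e-02  1.0174e+02] [ 0.2 -0.5  0.5] 0.0 [ -1.8  16.    3.   77.1  -0.  -13.5]
s,l 0.1214 0.0001 z 0.1599
pics/sd21.png origin 225 137 scale 6
```

View pics/sd21.png

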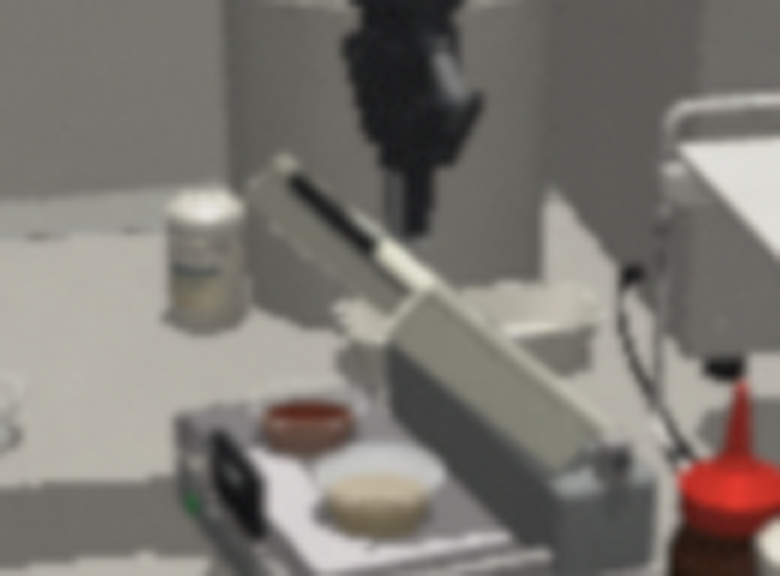

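carry_out(
  targets=[
    [1, [0, -6, 6], 0],
    [1, [0, -5.7, 6.5], 0],
    [1, [0, -5.2, 7], 0],
    [1, [0, -4.7, 7], 0],
    [1, [0, -4, 7.5], 0],
    [1, [0, -3.5, 8], 0],
    [1, [0, -3, 8], 0],
  ],
)

```text
t: 28.65
tcp_pos: [0.5731, -0.0249, 0.1102]
eef_rot: [-180.0, -0.0, 101.7]
force: [0.7, 1.9, 1.6]
finger_gap: -0.0001
```

```bash
python3 - <<'E'
from h import *
from workcell import robot
p=robot.camera('side'); s=robot.state();show(s); sl(s); crop(p,(290,185),65,6,'pics/sd22.png')
E
```

```text
28.7 [ 0.5722 -0.0251  0.1088] [-1.7987e+02 -3.0000e-02  1.0174e+02] [ 1.   0.7 -0.4] -0.0 [ -2.5  13.4  -6.9  69.9  -0.  -14.2]
s,l 0.0898 0.0002 z 0.1088
pics/sd22.png origin 225 137 scale 6
```

View pics/sd22.png

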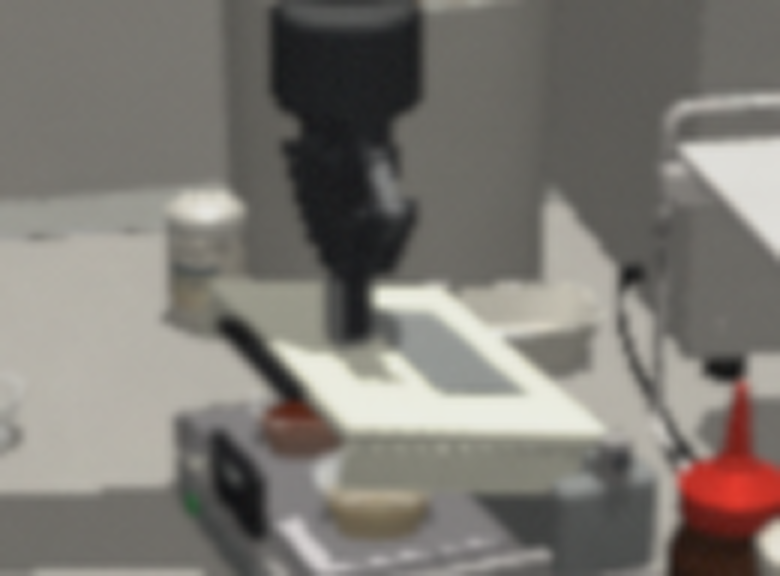

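carry_out(
  targets=[
    [1, [0, -2, 7], 0],
    [1, [0, -1.5, 7], 0],
    [1, [0, -1, 5], 0],
    [1, [0, 0, 3], 0],
    [1, [0, 0, 0], 0],
  ],
)

```text
t: 29.2
tcp_pos: [0.5691, -0.026, 0.0903]
eef_rot: [179.9, 0.0, 101.7]
force: [-3.5, 0.3, 9.5]
finger_gap: 0.0003
```

carry_out(
  targets=[
    [1, [0, 0, 2], 0],
    [1, [0, 0, 2], 0],
    [1, [0, 0, 0], 0],
  ],
)

```text
t: 29.5
tcp_pos: [0.5693, -0.026, 0.0901]
eef_rot: [179.8, 0.1, 101.7]
force: [-12.6, 0.9, 33.4]
finger_gap: 0.0002
```

```bash
python3 - <<'E'
from h import *
from workcell import robot
p=robot.camera('side'); s=robot.state();show(s); sl(s); crop(p,(290,185),65,6,'pics/sd23.png')
E
```

```text
29.55 [ 0.5693 -0.026   0.0901] [1.7978e+02 7.0000e-02 1.0174e+02] [-13.3   2.1  32.5] -0.0004 [ -2.6  13.1  -9.5  67.1  -0.  -14.4]
s,l 0.0867 -0.0001 z 0.0901
pics/sd23.png origin 225 137 scale 6
```

View pics/sd23.png

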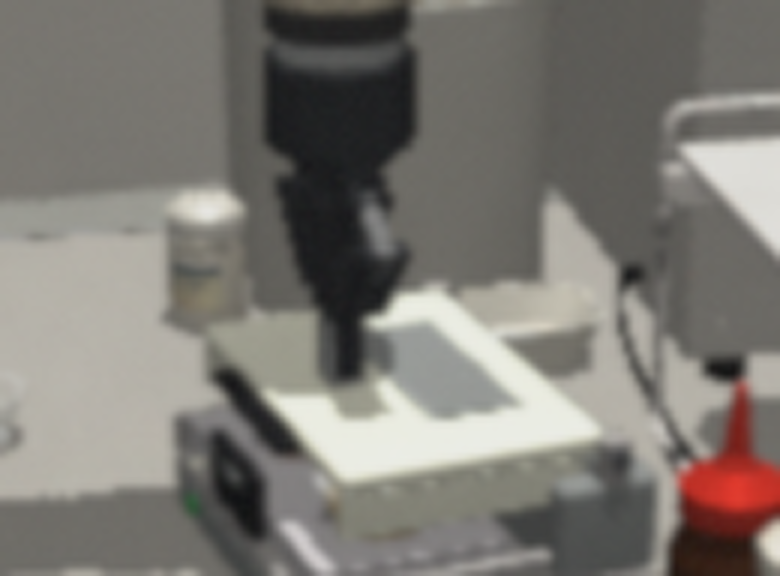

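carry_out(
  targets=[
    [1, [0, 0, -4], 0],
    [1, [0, 0, -10], 0],
    [1, [0, 0, -30], 0],
    [1, [0, -20, -40], 0],
    [1, [0, -40, -40], 0],
    [1, [0, -45, -20], 0],
    [1, [0, -45, 0], 0],
    [1, [0, -45, 0], 0],
    [1, [0, -20, 0], 0],
    [1, [0, 0, 0], 0],
  ],
)

```text
t: 30.55
tcp_pos: [0.3611, -0.0691, 0.2251]
eef_rot: [180.0, 0.0, 101.7]
force: [-0.1, 0.7, -0.4]
finger_gap: -0.0001
```

```bash
python3 - <<'E'
from h import *
from workcell import robot
p=robot.camera('side'); s=robot.state();show(s); sl(s); save(p,'sd24.npy'); crop(p,(290,215),65,6,'pics/sd24.png')
p=robot.camera('scene'); save(p,'sc24.npy'); crop(p,(290,220),80,5,'pics/sc24.png')
E
```

```text
30.6 [ 0.3627 -0.069   0.2249] [1.7993e+02 3.0000e-02 1.0168e+02] [ 0.7 -0.2 -0.7] -0.0003 [-10.8  -9.6 -16.2  83.4  -0.  -22.4]
s,l -0.1242 -0.0003 z 0.2249
pics/sd24.png origin 225 167 scale 6
pics/sc24.png origin 210 160 scale 5
```

View pics/sd24.png

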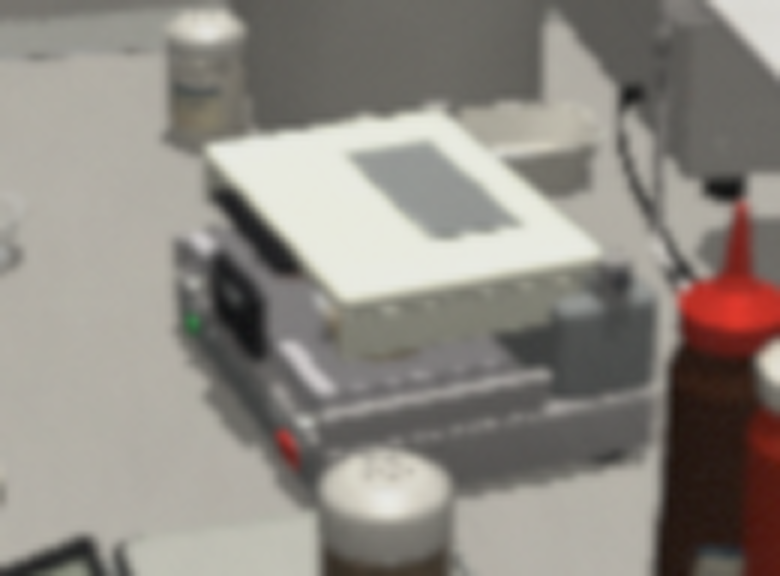

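View pics/sc24.png

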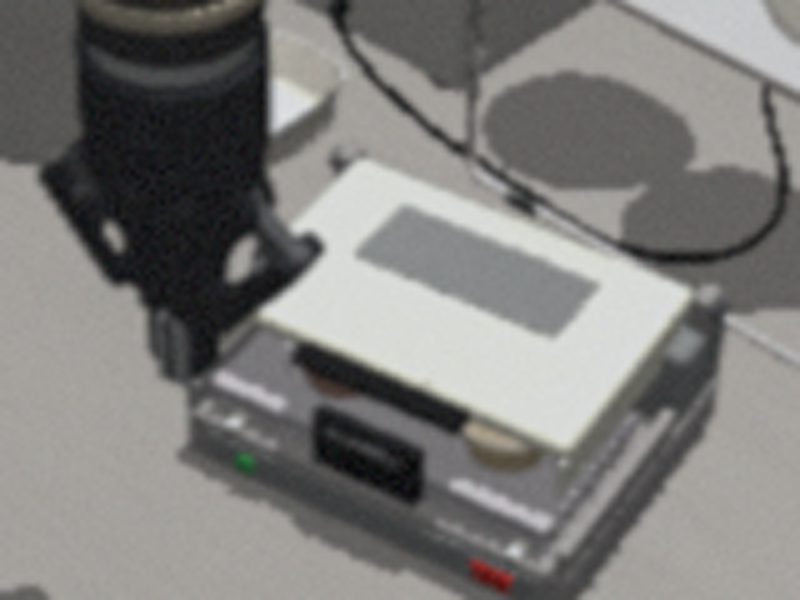

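```bash
python3 - <<'E'
from h import *
a=load('sc24.npy'); b=load('sd24.npy')
S=lambda x,y:((x+.5)/5-.5+210,(y+.5)/5-.5+160)
D=lambda x,y:((x+.5)/6-.5+225,(y+.5)/6-.5+167)
def tri(u,v):
    da=ray(a,u)[0]; db=ray(b,v)[0]; ea=np.array(a['eye']); eb=np.array(b['eye'])
    da/=np.linalg.norm(da); db/=np.linalg.norm(db)
    t=np.linalg.lstsq(np.c_[da,-db],eb-ea,rcond=None)[0]; P,Q=ea+t[0]*da,eb+t[1]*db
    return (P+Q)/2,np.linalg.norm(P-Q)
for n,s,d in [('RF',(572,452),(345,302)),('RR',(692,292),(603,250)),('LR',(362,158),(442,110)),('panelRF',(555,337),(437,240)),('panelLF',(357,250),(350,153)),('panelLR',(405,206),(432,138)),('panelRR',(600,285),(523,223))]:
    X,e=tri(S(*s),D(*d)); print(n,X.round(4),round(e,4),'s',((X[:2]-C)@ux).round(4),((X[:2]-C)@uy).round(4))
for t in (0,.03,.06,.1):
    P=[]
    for r,l in [(.140,-.103),(.140,.103),(0.005,-.103),(.005,.103)]:
        s=.192-r*np.cos(t)+.01*np.sin(t); z=.107+r*np.sin(t)+.01*np.cos(t); P.append([*(C+ux*s+uy*l),z])
    print(t,'scene',((proj(a,P)-[210,160]+.5)*5).round(0).tolist(),'side',((proj(b,P)-[225,167]+.5)*6).round(0).tolist())
E
```

```text
RF [ 0.5513 -0.1378  0.1149] 0.0009 s 0.0465 -0.1059
RR [ 0.6836 -0.1094  0.1169] 0.0019 s 0.1818 -0.1049
LR [0.6467 0.0902 0.1157] 0.0018 s 0.1861 0.098
panelRF [ 0.6077 -0.08    0.1162] 0.0009 s 0.1134 -0.0608
panelLF [0.5859 0.0376 0.1169] 0.0001 s 0.1159 0.0588
panelLR [0.6308 0.0436 0.1184] 0.0027 s 0.1611 0.0556
panelRR [ 0.6529 -0.0726  0.1182] 0.0011 s 0.1592 -0.0627
0 scene [[573.0, 439.0], [220.0, 289.0], [694.0, 284.0], [356.0, 151.0]] side [[353.0, 295.0], [210.0, 142.0], [610.0, 249.0], [439.0, 106.0]]
0.03 scene [[574.0, 433.0], [220.0, 282.0], [695.0, 283.0], [356.0, 151.0]] side [[354.0, 287.0], [210.0, 135.0], [611.0, 248.0], [440.0, 106.0]]
0.06 scene [[575.0, 426.0], [221.0, 276.0], [695.0, 283.0], [357.0, 150.0]] side [[355.0, 278.0], [211.0, 127.0], [611.0, 248.0], [440.0, 106.0]]
0.1 scene [[577.0, 417.0], [221.0, 267.0], [695.0, 282.0], [357.0, 150.0]] side [[357.0, 267.0], [212.0, 117.0], [612.0, 248.0], [441.0, 105.0]]
```

```bash
python3 - <<'E'
from h import *
from workcell import robot
p=robot.camera('scene'); cv2.imwrite('pics/final.png',p['color'][:,:,::-1]); show(robot.state())
E
```

```text
30.7 [ 0.364  -0.0688  0.2245] [1.7997e+02 1.0000e-02 1.0174e+02] [-0.1  0.3  0.5] -0.0004 [-10.7  -9.5 -16.1  83.4   0.  -22.4]
```

View pics/final.png

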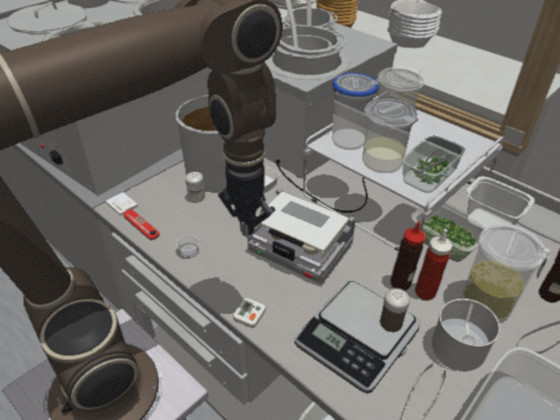

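The hood is closed at the sealer (300,220). The shakers (195,183) and (396,310), the empty cup (188,245) and both bottles are standing where they were.

```bash
python3 - <<'E'
from workcell import robot
print(robot.close_job())
E
```

```text
the job is handed in; nothing more can be done
None
```

The job is handed in at about 31 s of the allowed 72 s. The red sauce cup stands in the left pocket and the tan one in the right. The carrier is latched and the hood is closed.

**Carrier:** I pushed it to its hard stop, where the force rose sharply, then backed off. Afterwards the tab and cups appeared where a carrier latched at 0.085 m should be. It was still in about 2 s later, before I lowered the hood.

**Hood:** I pressed it down until it stopped hard at about 33 N. With the arm clear, its front and rear edges measured 115 and 117 mm above the worktop, so it is level. A fully closed hood should measure 117 mm. The cups sat level in the last clear view, just before the hood came down over them.

**Other objects:** In the last picture the shakers, the empty cup and the bottles stood in their original places, and the robot was touching nothing.

**What disagreed:** The fingertips turned out to be about 30 mm short of the reported TCP. My first attempt to grip the red cup therefore closed on air just above it. I checked the offset in three camera views and allowed for it in every later move.

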